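# File two spacer plates in the gauge rack

### The arm

A 7-joint arm with a two-finger parallel gripper is mounted at the origin on the work surface. World frame = base frame: x ahead of the robot, y to its left, z up, the work surface at z = 0. Lengths are in m, angles in degrees, forces in N, time in s.
With the tool pointing down it reaches from about 0.425 to 0.875 m from the base axis. Payload 4.7 kg.
Tool frame: the origin (TCP) lies midway between the tips of the shut fingers; the grasp point (between the pads) lies env.grip_point_offset behind it (env.grip_point_offset is the distance from the TCP to the grasp point, in m); x points along the fingers, y is the direction in which the jaws open and shut, and the axes are right-handed (so a half turn about x gives the same grasp; the last joint's range is limited). The gripper opens to 87 mm and grips with 3 to 60 N. Pads are 19 mm wide; open, the fingers measure 117 mm over their backs; the gripper's body (75 mm by 190 mm) begins 51 mm behind the grasp point.
Start: joints at [71.396, 18.392, -4.016, 83.108, 1.295, 78.541, -3.26], TCP at [0.216, -0.613, 0.223] pointing down, gripper open.
Joint ranges: [-163.93, 163.93], [-17.29, 119.83], [-79.2, 71.16], [3.27, 140.29], [-89.18, 269.18], [5.43, 117.66], [-154.24, 154.24]. Speed limits (degrees/s): [147.25, 147.25, 180, 180, 180, 180, 180].

### API

Orientations are given as [roll, pitch, yaw] about the fixed x, y, z axes, in that order (R = Rz(yaw) Ry(pitch) Rx(roll)).
In Python, from cell import readout, read_camera, camera_params, sign_off, spot_in, pinpoint, env gives the robot as it stands.
- The arm moves only by the shell command python3 -m pendant 'ROWS' [OPENING] [FORCE]. ROWS is a JSON object of lists of equal length, an entry for each row: "xyz": the shift along the world's x, y, z in m, a list of three; "turn": the turn about the world's z in rad. A call has 1 to 10 rows; each row shifts and turns the pose as measured when the row begins; what a row does not reach is not made up. A row lasts 1/8 s, in which the tool goes at most 62.5 mm and 10.7 degrees, less where a joint would pass 70% of its speed; a pose out of reach is approached as far as the arm can. A call is refused whole if a number of a shift passes 0.0625 or a number of a turn 0.188, either way. A call with a gripper value outside its range is refused whole. OPENING is the opening, from 0 (shut) to 1 (fully open), set as the call begins (- or left out, the last holds). The fingers move at their own pace and stop on an object; FORCE is the grip in N (left out, the last holds). Time passes only in rows, so rows that do not move let the fingers close. It gives the time, the measured TCP pose, the force and the opening at its end, in the units of the state.
- readout.get_obs(): the state, without advancing time (a new reading comes with each control period).
- read_camera(name): name is "side" or "top"; returns the picture (480x640x3 uint8, red, green, blue); there is no depth.
- camera_params(name): a dict with "fx", "fy", "cx", "cy" (pixels), "rvec" (rotation vector, rad) and "tvec" (3), from world to camera coordinates, as OpenCV has them. Camera axes: x right, y down, z forward; pixel columns grow to the right and rows downward; lengths in m; the calibration is good to about 2 mm. A picture is of the moment at which its call begins. camera_params takes no time and is no camera call.
- sign_off(): hands the job in, once; it reports no verdict.
Trained networks look in the newest picture that a camera, given by its name, has taken for a name from the list of things; names that differ only in an ending like _2 or _b are one class to them, and where a whole thing is asked for, a point or a joint stands for the part that bears it (a point fixed in the world has none). Each returns a list of dicts, best first, with "score" (0 to 1); they miss things now and then, are a little off and sometimes report something else, mostly with a low value. They report only what shows in the picture. A call takes as long as a camera call. They do not tell look-alikes from the thing itself.
- spot_in(camera, name): "at" ([x, y, z] in m, in the coordinates of the camera as it stood for that picture, good to about 4 mm: the middle of the surface that is visible of it).
- pinpoint(camera, name): "at" ([x, y, z] in m, in the coordinates of the camera as it stood for that picture, good to about 4 mm: a listed point, or the origin of a listed thing).
The state is a dict: "time_s": time; "qpos": joint angles; "joint_velocities": joint speeds; "effort": joint torques, N m; "tool_pos": TCP position; "tool_rot": TCP orientation; "force": force on the tool from outside, world axes, zero at the start; "wrist_torque": the same for the moment, N m; "grip_width": finger opening in m.
Only numpy, scipy, OpenCV 4.12 (cv2) and the standard library are available. Lean on these libraries where they do the work, as an engineer would, in place of code of your own. Each camera call takes 0.05 s, during which the arm holds its last target.

### The job

Take the two bare aluminium spacer plates out of their plastic stands and file each one on edge in the gauge rack, in the slot that fits its own thickness (the narrowest of the three that will take it; the widest slot stays empty). Press each plate gently straight down past the spring until it stops firmly on the depth stop at the bottom, never with more than about 2.5 kg of push and without ramming it, and leave it standing there. Do not shove the other things on the bench around.

Things in the scene. Friction and masses are not known exactly. Their poses are not given: they have to be found in the camera images.
- rack: grey rack, fixed, 86 (x) x 190 (y) mm, origin centre of underside. Three slots in a row at its y = +56 (wide, throat 15.6 mm), 0 (mid, 11.6) and -56 mm (narrow, 7.6); a plate stands with its width along rack x. Steel lips, at heights 62 to 52 mm, flare 12 mm wider than the throat; throat below, 56 mm long in x. Contact forces between plate and rack must not sum to over 45 N (the spring's squeeze alone: 15)
- slot_mid_mouth (a point): centre of the mid slot's mouth, 62 mm above the bench, axes as the rack's; slot of the 10 mm plate. In the +y wall of every throat a spring roller (radius 10 mm, axis 34 mm above the bench) sticks out 3.1 mm and gives way at 4 to 8 N: a plate does not fall home but stays where it is left; pressing it down takes about 8 to 16 N
- slot_narrow_mouth (a point): centre of the narrow slot's mouth, 62 mm above the bench, axes as the rack's; slot of the 6 mm plate. The brass depth stop at the bottom of every slot was set beforehand to an unknown height, 10 to 26 mm above the bench, different in each slot: it can only be felt, as a firm stop
- plate_thick: bare aluminium plate, 50 (x) x 10 (y, thickness) x 75 mm (z, height), about 100 g, origin centre of its underside; at first it stands upright, a little loose, in a grey plastic stand (75 x 60 mm, 24 mm high, floor 6 mm high), so 51 mm of it shows. Goes in the mid slot, either way round
- plate_thin: bare aluminium plate, 50 (x) x 6 (y, thickness) x 75 mm (z, height), about 60 g, origin centre of its underside; at first upright in a like stand. Goes in the narrow slot, either way round
- pin_mid (a joint): telltale pin of the mid slot's depth stop: 0 = standing 4 mm proud of the stop, 0.004 = pressed flush by a plate that rests on the stop; light spring, under 2 N
- pin_narrow (a joint): telltale pin of the narrow slot's depth stop, as pin_mid
- jar: small flux jar with blue lid, 36 mm across, 26 mm high, stands between stands and rack; leave alone
- spool: grey solder spool, 48 mm across, 24 mm high, lying flat, robot side of the mat; leave alone
- battery: black flat battery pack 40 x 62 x 6 mm, far side of the mat; leave alone
- board: green circuit board strip 30 x 110 x 4 mm, far side of the mat; leave alone
- phone: opened white phone 75 x 155 x 8 mm, left; leave alone
- screwdriver: red-handled screwdriver, 170 mm long, lying at the mat's far right corner; leave alone
- brush: flat brush with a wooden handle, lying at the mat's near right corner; leave alone
There are look-alikes about, which are no part of the job. What is shaped like the plate_thick but purple or turquoise is not meant.

How it is judged (in metres and radians):
At the end, for the whole second after the job is handed in: The 10 mm plate stands in the mid slot and the 6 mm plate in the narrow slot, upright and square, each within 1.5 mm of its depth stop (pin pressed in more than 2.5 of its 4 mm), centred in the slot within 4 mm along and 3 mm across, released and at rest (value of joint each of pin_mid, pin_narrow above 0.0025 m and x of plate_thick in the frame of rack between -0.004 and 0.004 m and y of plate_thick in the frame of rack between -0.003 and 0.003 m and z of each of plate_thick, plate_thin in the frame of rack below 0.0285 m and angle between the y axis of each of plate_thick, plate_thin and the y axis of rack, either way round below 0.12 rad and angle between each of plate_thick, plate_thin's own z axis and vertical below 0.12 rad and linear speed of each of plate_thick, plate_thin below 0.01 m/s and x of plate_thin in the frame of rack between -0.004 and 0.004 m and y of plate_thin in the frame of rack between -0.059 and -0.053 m); the robot touches nothing.
It fails at once if a plate is rammed: over 45 N between a plate and the rack, all contacts added up (the spring's squeeze is about 15 N of it) (contact force between any of plate_thick, plate_thin and rack above 45 N).
It fails at once if a bystander is shoved more than 30 mm (distance of any of jar, spool, battery, board, phone, screwdriver, brush from where it was at the start of the episode above 0.03 m).
It also fails if it takes over 64 s, if anything falls off the work surface, if the arm or the gripper's body presses on something with over 40 N, if the wrist force passes 120 N, or if a joint passes its speed limit or range.

## Working session

There is one attempt and no reset: what is moved stays moved. The work goes in short steps, Python scripts to look and compute and a shell command to move; the robot and the scene stay as the last step left them, time stands still between calls to the robot, and variables do not carry over. Pictures are saved under pics/ and viewed, and the job is handed in when it is done.

```bash
ls; mkdir -p pics
python3 - <<'E'
from cell import readout, read_camera, camera_params, env
import cv2
o=readout.get_obs(); print(o, env.grip_point_offset)
for n in("side","top"):
    im=read_camera(n); cv2.imwrite(f"pics/{n}0.png",im[:,:,::-1]); print(camera_params(n))
E
```

```text
pics
{'time_s': 0.0, 'qpos': array([71.39717608, 18.43836113, -4.01210795, 83.17484717,  1.29463532,
       78.54131145, -3.26060561]), 'joint_velocities': array([ 0.01575114, -0.09011625,  0.07234615, -0.12838249, -0.0634135 ,
        0.06921219,  0.03285233]), 'effort': array([ 3.09441680e-05, -4.91287422e+01, -4.04000301e-01, -3.12528741e+01,
       -6.40635495e-02,  4.37452400e-02,  2.13025046e-04]), 'tool_pos': array([ 0.21575275, -0.61255833,  0.22146945]), 'tool_rot': array([-86.58276208,  89.89049429, 112.82588299]), 'force': array([ 0.25260248, -0.03153477, -1.4849721 ]), 'wrist_torque': array([0.02664172, 0.00435625, 0.04962006]), 'grip_width': 0.08685018397113595} 0.0187
{'fx': 585.7211520227169, 'fy': 585.7211520227169, 'cx': 325.86613671362886, 'cy': 227.67596780969924, 'rvec': array([ 0.32549388, -2.82416817,  1.10267371]), 'tvec': array([0.51931612, 0.11499886, 1.2038052 ])}
{'fx': 475.28945997280067, 'fy': 475.28945997280067, 'cx': 325.44207029560647, 'cy': 241.957990222163, 'rvec': array([ 2.17620866, -2.15897182,  0.14810952]), 'tvec': array([-0.01252895,  0.56563919,  1.33657803])}
```

View pics/side0.png

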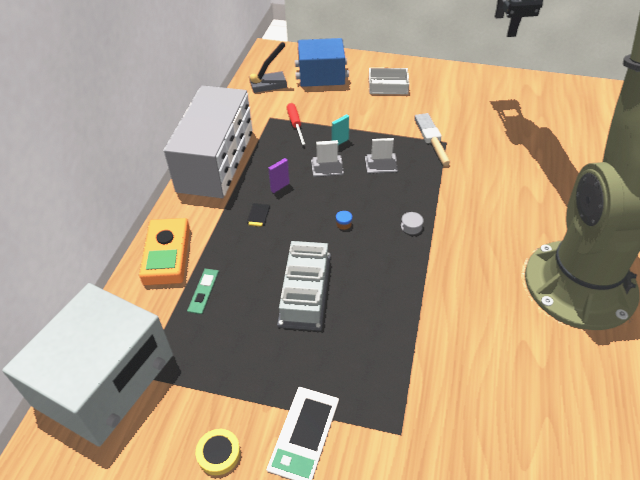

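View pics/top0.png

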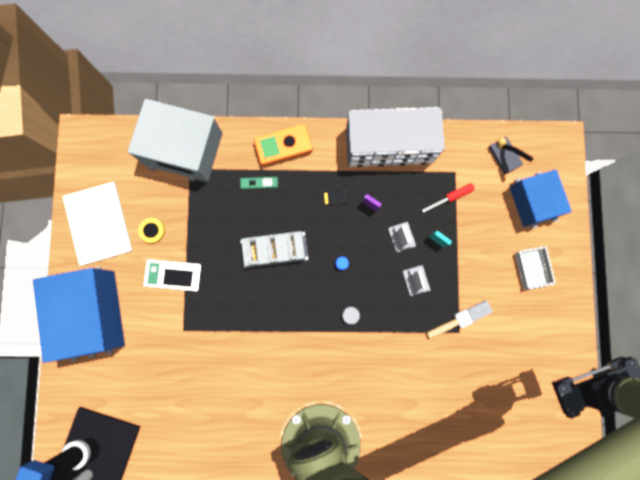

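```bash
cat > h.py <<'E'
import numpy as np, cv2
from cell import *
def RT(c):
    p=camera_params(c); return cv2.Rodrigues(np.array(p['rvec']))[0],np.array(p['tvec']),p
def w(c,a):
    R,t,p=RT(c); return R.T@(np.array(a)-t)
def proj(c,X):
    R,t,p=RT(c); q=np.atleast_2d(X)@R.T+t; return np.c_[q[:,0]/q[:,2]*p['fx']+p['cx'],q[:,1]/q[:,2]*p['fy']+p['cy']]
def ray(c,uv,z):
    R,t,p=RT(c); d=R.T@np.array([(uv[0]-p['cx'])/p['fx'],(uv[1]-p['cy'])/p['fy'],1]); o=-R.T@t
    return o+d*(z-o[2])/d[2]
def grab(c,name,scale=1,box=None):
    im=read_camera(c)[:,:,::-1]
    if box: im=im[box[1]:box[3],box[0]:box[2]]
    if scale!=1: im=cv2.resize(im,None,fx=scale,fy=scale,interpolation=cv2.INTER_CUBIC)
    cv2.imwrite('pics/'+name+'.png',im)
E
python3 - <<'E'
from h import *
for c in("top","side"):
    for n in ("rack","plate_thick","plate_thin","slot_mid_mouth","slot_narrow_mouth"):
        for r in pinpoint(c,n)[:4]: print(c,n,round(r['score'],2),w(c,r['at']).round(4),proj(c,w(c,r['at'])).round(0))
E
```

```text
top rack 0.7 [0.5419 0.141  0.0033] [[274. 251.]]
top plate_thick 0.69 [ 0.5869 -0.2318  0.0071] [[401. 237.]]
top plate_thick 0.65 [ 0.5774 -0.3364  0.0026] [[436. 240.]]
top plate_thin 0.7 [ 0.46   -0.2718  0.0053] [[415. 280.]]
top slot_mid_mouth 0.8 [0.5428 0.1458 0.0582] [[271. 249.]]
top slot_mid_mouth 0.67 [ 0.4594 -0.2756  0.0055] [[416. 280.]]
top slot_narrow_mouth 0.62 [0.5522 0.0888 0.0672] [[291. 245.]]
side rack 0.92 [0.544  0.1382 0.001 ] [[305. 288.]]
side rack 0.47 [ 3.435e-01 -3.962e-01  3.000e-04] [[432. 141.]]
side plate_thick 0.85 [ 0.5855 -0.2384  0.0037] [[328. 165.]]
side plate_thick 0.58 [ 0.6794 -0.1406  0.0008] [[280. 187.]]
side plate_thick 0.56 [ 0.5783 -0.3365 -0.0008] [[339. 143.]]
side plate_thin 0.72 [ 0.4569 -0.2743  0.0093] [[382. 162.]]
side slot_mid_mouth 0.76 [0.5419 0.1401 0.0616] [[305. 271.]]
side slot_narrow_mouth 0.9 [0.5534 0.0849 0.0663] [[307. 247.]]
side slot_narrow_mouth 0.51 [ 0.4571 -0.2725  0.0052] [[381. 164.]]
```

Run:
```python
from h import *
a=read_camera("top")[:,:,::-1]; b=read_camera("side")[:,:,::-1]
f=lambda im,x0,y0,x1,y1,s:cv2.resize(im[y0:y1,x0:x1],None,fx=s,fy=s,interpolation=cv2.INTER_CUBIC)
cv2.imwrite('pics/tz1.png',f(a,380,215,455,305,6.6))
cv2.imwrite('pics/tz2.png',f(a,230,220,320,280,8))
cv2.imwrite('pics/sz1.png',f(b,300,125,410,185,7))
cv2.imwrite('pics/sz2.png',f(b,270,230,340,335,5.7))
```

```text
(no output)
```

View pics/tz1.png

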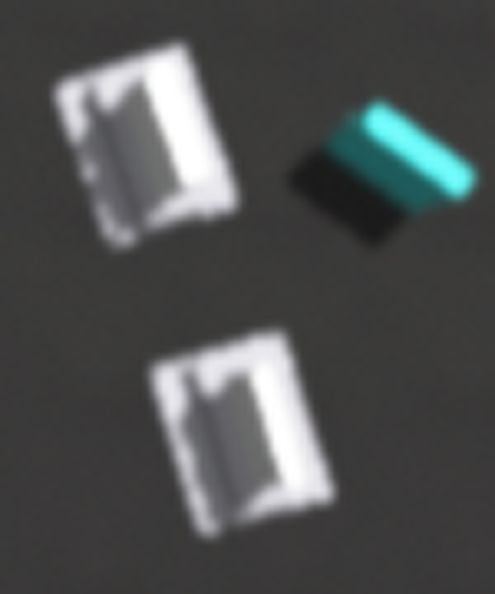

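View pics/tz2.png

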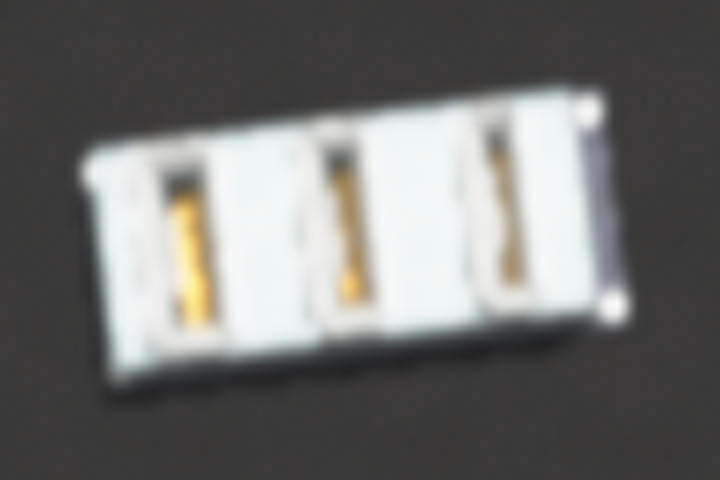

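View pics/sz1.png

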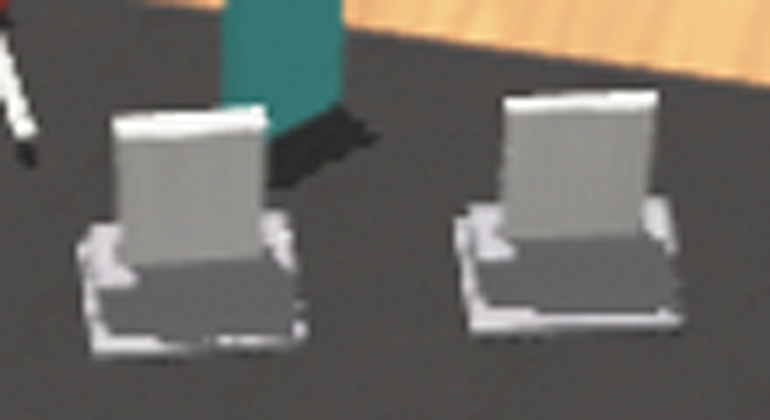

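View pics/sz2.png

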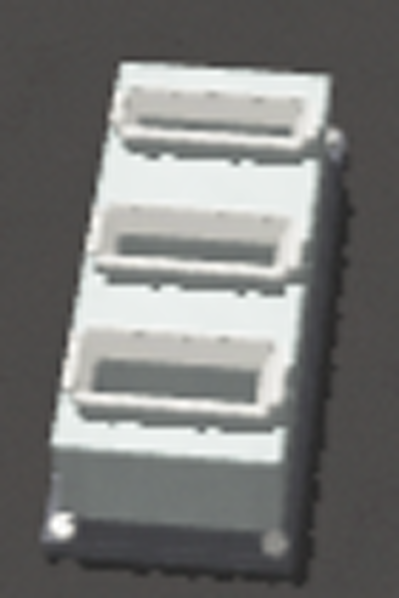

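Run:
```python
from h import *
from scipy.optimize import least_squares
for c in("top","side"):
    R,t,p=RT(c); print(c,'cam at',(-R.T@t).round(3))
# rack top-face corners, per view, unknown height
S=np.array([[120,62],[330,74],[52,448],[285,462]])/5.7+[270,230]   # far(-y?) 
T=np.array([[88,150],[570,90],[600,305],[115,375]])/8+[230,220]
for z in(.045,.052,.06):
    print(z,[ray('side',s,z)[:2].round(3) for s in S],'\n   ',[ray('top',s,z)[:2].round(3) for s in T])
# order: side: (+x,-y),(-x,-y),(+x,+y),(-x,+y); top: (+x,+y),(+x,-y),(-x,-y),(-x,+y)
loc={'side':[(1,-1),(-1,-1),(1,1),(-1,1)],'top':[(1,1),(1,-1),(-1,-1),(-1,1)]}
def res(v):
    x,y,a,h=v[:4]; hx,hy=v[4:]; r=[]
    for c,P in(('side',S),('top',T)):
        X=[[x+np.cos(a)*i*hx-np.sin(a)*j*hy,y+np.sin(a)*i*hx+np.cos(a)*j*hy,h] for i,j in loc[c]]
        r.append((proj(c,np.array(X))-P).ravel())
    return np.concatenate(r)
s=least_squares(res,[.545,.14,.15,.055,.043,.09]); print('rack',s.x.round(4),np.degrees(s.x[2]),'res',s.fun.round(1))
for n,P in(('thick',[[112,117],[265,105],[267,127],[118,137]]),('thin',[[503,97],[657,90],[655,105],[505,110]])):
    P=np.array(P)/7+[300,125]
    for z in(.075,.081):
        Q=np.array([ray('side',q,z)[:2] for q in P]); d=Q[1]-Q[0]+Q[2]-Q[3]
        print(n,z,Q.mean(0).round(4),'len',np.linalg.norm(d)/2,'yaw',np.degrees(np.arctan2(d[1],d[0])), proj('top',np.append(Q.mean(0),z)).round(1),'thk',np.linalg.norm(Q[0]+Q[1]-Q[2]-Q[3])/2)
```

```text
top cam at [0.402 0.014 1.394]
side cam at [0.329 0.83  0.967]
0.045 [array([0.595, 0.057]), array([0.518, 0.045]), array([0.571, 0.228]), array([0.494, 0.215])] 
    [array([0.571, 0.233]), array([0.595, 0.062]), array([0.518, 0.05 ]), array([0.491, 0.221])]
0.052 [array([0.593, 0.063]), array([0.517, 0.051]), array([0.569, 0.232]), array([0.492, 0.22 ])] 
    [array([0.571, 0.232]), array([0.594, 0.061]), array([0.517, 0.05 ]), array([0.491, 0.22 ])]
0.06 [array([0.591, 0.07 ]), array([0.515, 0.058]), array([0.567, 0.237]), array([0.491, 0.225])] 
    [array([0.57 , 0.231]), array([0.593, 0.061]), array([0.516, 0.05 ]), array([0.49 , 0.219])]
rack [0.543  0.141  0.1439 0.0512 0.039  0.0858] 8.242072304844632 res [-0.3 -0.2  0.1 -0.1 -0.1 -0.1  0.1  0.3  0.2  0.5 -0.1 -0.  -0.2  0.1
  0.1 -0.5]
thick 0.075 [ 0.5867 -0.2404] len 0.05193875305254963 yaw -160.71328473764316 [[408.4 233.5]] thk 0.011389032356047513
thick 0.081 [ 0.585  -0.2332] len 0.051589332575403386 yaw -160.71328473764325 [[406.3 233.8]] thk 0.011312412089171567
thin 0.075 [ 0.4588 -0.281 ] len 0.0524302136463696 yaw -163.6977839764656 [[423.6 279.2]] thk 0.007615199113591755
thin 0.081 [ 0.458  -0.2735] len 0.0520774868442714 yaw -163.69778397646576 [[421.4 279.4]] thk 0.007563967492664269
```

```bash
cat >> h.py <<'E'
from scipy.spatial.transform import Rotation as Ro
def st(goal=None,jaw=None):
    o=readout.get_obs(); M=Ro.from_euler('xyz',o['tool_rot'],degrees=True).as_matrix()
    y=M[:,1]; a=np.degrees(np.arctan2(y[1],y[0]))
    print('t',round(o['time_s'],2),'tcp',o['tool_pos'].round(4),'jaw dir',a.round(2),'xaxis',M[:,0].round(3),'F',o['force'].round(1),'grip',round(o['grip_width'],4),'q7',o['qpos'][6].round(1))
    if goal is not None: print('  to go',(np.array(goal)-o['tool_pos']).round(4))
    if jaw is not None: d=(jaw-a+90)%180-90; print('  turn',d.round(2),np.radians(d).round(3))
E
python3 -c "
from h import *
st([.585,-.2335,.13],109.3)
st([.458,-.2735,.13],106.3)"
```

```text
t 0.7 tcp [ 0.216  -0.6131  0.2227] jaw dir -70.59 xaxis [ 0. -0. -1.] F [-0.1  0.3 -0.1] grip 0.0872 q7 -3.3
  to go [ 0.369   0.3796 -0.0927]
  turn -0.11 -0.002
t 0.7 tcp [ 0.216  -0.6131  0.2227] jaw dir -70.59 xaxis [ 0. -0. -1.] F [-0.1  0.3 -0.1] grip 0.0872 q7 -3.3
  to go [ 0.242   0.3396 -0.0927]
  turn -3.11 -0.054
```

```bash
python3 -m pendant '{"xyz":[[0.037,0.038,0],[0.037,0.038,0],[0.037,0.038,0],[0.037,0.038,0],[0.037,0.038,0],[0.037,0.038,0],[0.037,0.038,0],[0.037,0.038,0],[0.037,0.038,0],[0.036,0.038,0]],"turn":[0,0,0,0,0,0,0,0,0,0]}' 0.6 20; python3 -c "
from h import *
st([.585,-.2335,.13],109.3)"
```

```text
time_s: 1.95
tool_pos: [0.5894, -0.2255, 0.2243]
tool_rot: [84.6, 89.6, -76.7]
force: [1.0, 0.1, 0.3]
grip_width: 0.0522
t 1.95 tcp [ 0.5894 -0.2255  0.2243] jaw dir -71.36 xaxis [ 0.001 -0.006 -1.   ] F [1.  0.1 0.3] grip 0.0522 q7 -57.9
  to go [-0.0044 -0.008  -0.0943]
  turn 0.66 0.011
```

```bash
python3 -m pendant '{"xyz":[[-0.004,-0.008,-0.04],[0,0,-0.045],[0,0,0]],"turn":[0.011,0,0]}'; python3 -c "
from h import *
st([.585,-.2335,.062],109.3)
a=read_camera('side')[:,:,::-1]; b=read_camera('top')[:,:,::-1]
cv2.imwrite('pics/p1.png',np.hstack([cv2.resize(a[90:190,290:390],(400,400),interpolation=2),cv2.resize(b[190:290,360:460],(400,400),interpolation=2)]))
print(proj('side',readout.get_obs()['tool_pos']))"
```

```text
time_s: 2.33
tool_pos: [0.5899, -0.2262, 0.1386]
tool_rot: [127.7, 89.6, -32.4]
force: [-0.4, -0.6, 0.4]
grip_width: 0.0523
t 2.33 tcp [ 0.5899 -0.2262  0.1386] jaw dir -70.05 xaxis [ 0.006 -0.004 -1.   ] F [-0.4 -0.6  0.4] grip 0.0523 q7 -57.4
  to go [-0.0049 -0.0073 -0.0766]
  turn -0.65 -0.011
[[323.30659304 122.02796987]]
```

View pics/p1.png

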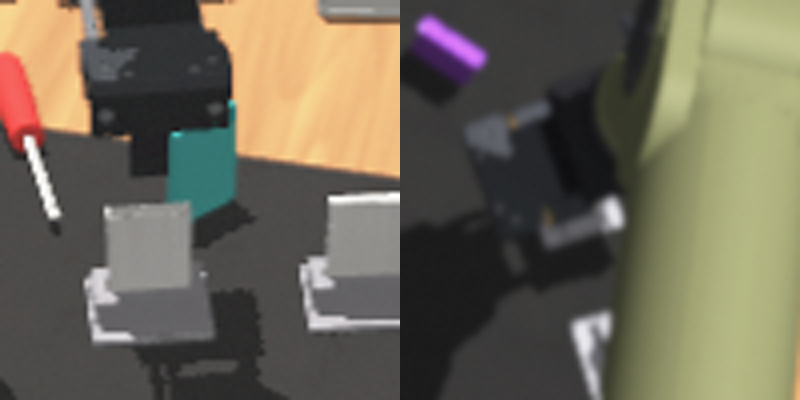

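```bash
python3 -m pendant '{"xyz":[[-0.005,-0.007,0],[0,0,0],[0,0,0]],"turn":[0,0,0]}'; python3 -c "
from h import *
st([.585,-.2335,.062],109.3)"
```

```text
time_s: 2.8
tool_pos: [0.5896, -0.2378, 0.1489]
tool_rot: [131.6, 88.6, -28.6]
force: [-0.0, -0.6, 0.7]
grip_width: 0.0526
t 2.8 tcp [ 0.5896 -0.2378  0.1489] jaw dir -70.26 xaxis [ 0.021 -0.011 -1.   ] F [-0.  -0.6  0.7] grip 0.0526 q7 -56.5
  to go [-0.0046  0.0043 -0.0869]
  turn -0.44 -0.008
```

```bash
python3 -m pendant '{"xyz":[[0,0,0],[0,0,0]],"turn":[0,0]}'; python3 -c "
from h import *
st([.585,-.2335,.062],109.3)"; python3 -m pendant '{"xyz":[[-0.005,0.004,-0.03],[0,0,-0.03]],"turn":[0,0]}';python3 -c "
from h import *
st([.585,-.2335,.062],109.3)"
```

```text
time_s: 3.05
tool_pos: [0.5899, -0.238, 0.1498]
tool_rot: [131.8, 88.6, -28.4]
force: [-0.1, -0.3, -0.1]
grip_width: 0.0521
t 3.05 tcp [ 0.5899 -0.238   0.1498] jaw dir -70.28 xaxis [ 0.022 -0.012 -1.   ] F [-0.1 -0.3 -0.1] grip 0.0521 q7 -56.5
  to go [-0.0049  0.0045 -0.0878]
  turn -0.42 -0.007
time_s: 3.3
tool_pos: [0.5872, -0.2344, 0.0916]
tool_rot: [133.2, 88.2, -27.0]
force: [0.1, -0.5, -0.1]
grip_width: 0.0521
t 3.3 tcp [ 0.5872 -0.2344  0.0916] jaw dir -70.27 xaxis [ 0.028 -0.014 -1.   ] F [ 0.1 -0.5 -0.1] grip 0.0521 q7 -57.6
  to go [-0.0022  0.0009 -0.0296]
  turn -0.43 -0.008
```

```bash
python3 -m pendant '{"xyz":[[-0.001,0.001,-0.012],[-0.001,0,-0.008],[0,0,-0.004],[0,0,-0.002],[0,0,0]],"turn":[-0.007,0,0,0,0]}';python3 -c "
from h import *
st([.585,-.2335,.062],109.3)"
```

```text
time_s: 3.92
tool_pos: [0.5851, -0.2331, 0.0645]
tool_rot: [133.5, 88.3, -27.2]
force: [0.4, -0.4, -0.4]
grip_width: 0.0522
t 3.92 tcp [ 0.5851 -0.2331  0.0645] jaw dir -70.67 xaxis [ 0.027 -0.014 -1.   ] F [ 0.4 -0.4 -0.4] grip 0.0522 q7 -58.6
  to go [-0.0001 -0.0004 -0.0025]
  turn -0.03 -0.0
```

```bash
python3 -m pendant '{"xyz":[[0,0,-0.003],[0,0,0],[0,0,0],[0,0,0],[0,0,0],[0,0,0]],"turn":[0,0,0,0,0,0]}' 0 35;python3 -c "
from h import *
st([.585,-.2335,.062],109.3)
a=read_camera('side')[:,:,::-1]
cv2.imwrite('pics/p2.png',cv2.resize(a[90:190,280:400],None,fx=6,fy=6,interpolation=2))"
```

```text
time_s: 4.68
tool_pos: [0.586, -0.2334, 0.0626]
tool_rot: [133.7, 88.1, -27.0]
force: [0.0, -0.1, -0.6]
grip_width: 0.0098
t 4.67 tcp [ 0.586  -0.2334  0.0626] jaw dir -70.68 xaxis [ 0.029 -0.015 -0.999] F [ 0.  -0.1 -0.6] grip 0.0098 q7 -58.7
  to go [-0.001  -0.0001 -0.0006]
  turn -0.02 -0.0
```

View pics/p2.png

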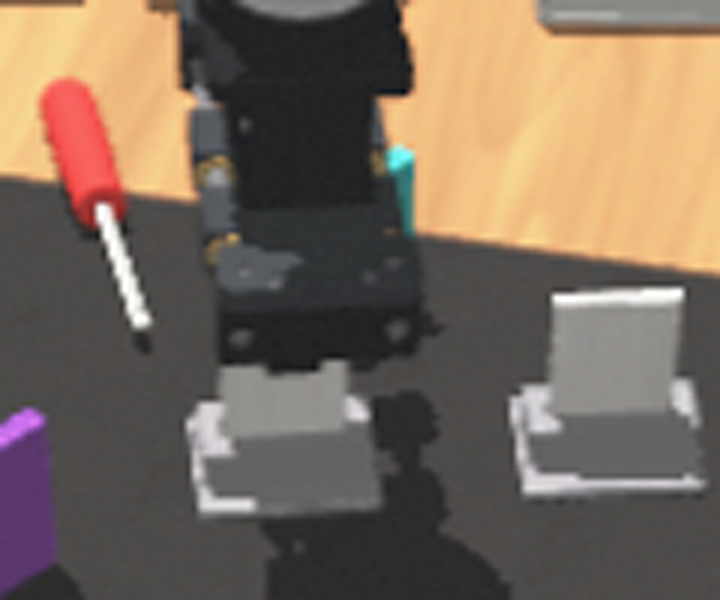

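```bash
python3 -m pendant '{"xyz":[[0,0,0.005],[0,0,0.012],[0,0,0.018],[0,0,0.018],[0,0,0.014],[0,0,0.01],[0,0,0.006],[0,0,0.003],[0,0,0]],"turn":[0,0,0,0,0,0,0,0,0]}';python3 -c "
from h import *
st([.543,.141,.16],98.2)
a=read_camera('side')[:,:,::-1]
cv2.imwrite('pics/p3.png',cv2.resize(a[60:180,270:410],None,fx=5,fy=5,interpolation=2))"
```

```text
time_s: 5.85
tool_pos: [0.586, -0.2333, 0.1557]
tool_rot: [133.5, 88.0, -27.1]
force: [-0.4, 0.4, -1.1]
grip_width: 0.0099
t 5.85 tcp [ 0.586  -0.2333  0.1557] jaw dir -70.68 xaxis [ 0.03  -0.016 -0.999] F [-0.4  0.4 -1.1] grip 0.0099 q7 -57.0
  to go [-0.043   0.3743  0.0043]
  turn -11.12 -0.194
```

View pics/p3.png

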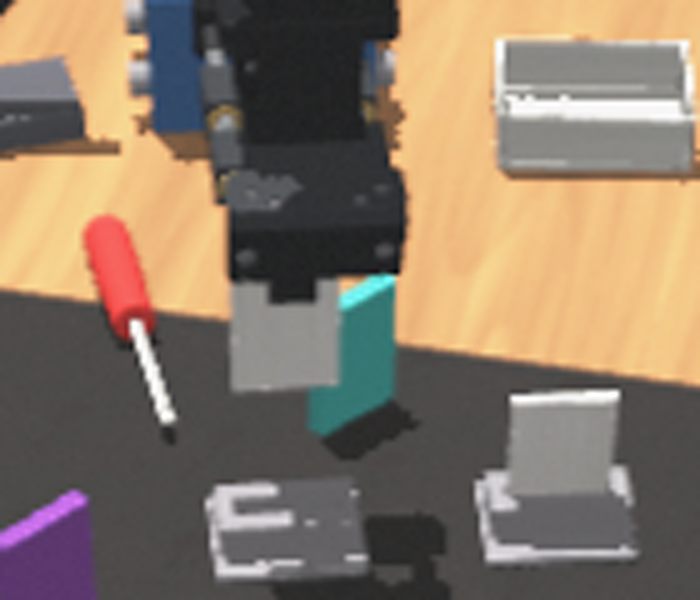

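```bash
cat >> h.py <<'E'
def inhand(P,thk,h0,zoomP=True):
    """P: image px of visible (+y side) bottom edge corners, [worldx+ , worldx-]; solve offset along plate x and h"""
    from scipy.optimize import least_squares
    o=readout.get_obs(); M=Ro.from_euler('xyz',o['tool_rot'],degrees=True).as_matrix(); t=o['tool_pos']
    ya=M[:,1]*(1 if M[1,1]>0 else -1); xa=np.cross(ya,-M[:,0])  # plate x, z up=-toolx
    f=lambda v:(proj('side',[t+M[:,0]*v[1]+xa*(v[0]+s*.025)+ya*thk/2 for s in(1,-1)])-P).ravel()
    s=least_squares(f,[0,h0]); print('offset along plate x, h below tcp',s.x.round(4),'res',s.fun.round(2),'xa',xa.round(3)); return s.x
E
python3 -c "
from h import *
P=np.array([[231,390],[339,382]])/5+[270,60]
inhand(P,.01,.056)"
```

```text
offset along plate x, h below tcp [-0.0013  0.0561] res [ 0.23 -0.23 -0.23  0.22] xa [0.943 0.331 0.023]
```

```bash
python3 -c "
from h import *
o=readout.get_obs(); M=Ro.from_euler('xyz',o['tool_rot'],degrees=True).as_matrix(); t=o['tool_pos']
ya=-M[:,1]
for d in(0,.005,.01,.015,.02):
  for u in (0,-.0187): print(d,u,(proj('side',t+ya*d+M[:,0]*u)-[270,60])*5)
a=read_camera('side')[:,:,::-1]
cv2.imwrite('pics/p4.png',cv2.resize(a[95:150,305:350],None,fx=12,fy=12,interpolation=2))
"
```

```text
0 0 [[283.38399049 283.59578238]]
0 -0.0187 [[284.13211662 250.35404617]]
0.005 0 [[284.53953142 290.41718315]]
0.005 -0.0187 [[285.30177312 257.16512185]]
0.01 0 [[285.70077352 297.27223915]]
0.01 -0.0187 [[286.4772618  264.01015908]]
0.015 0 [[286.86775909 304.16120005]]
0.015 -0.0187 [[287.65862638 270.88941251]]
0.02 0 [[288.04053084 311.08431801]]
0.02 -0.0187 [[288.84591103 277.80313933]]
```

View pics/p4.png

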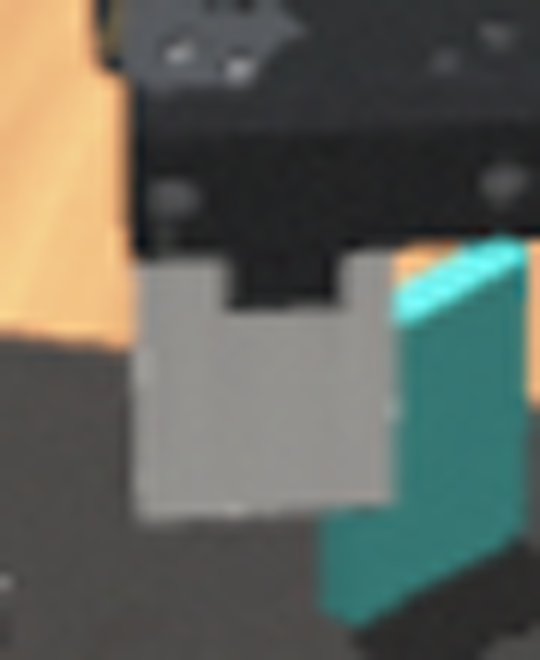

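```bash
python3 -m pendant '{"xyz":[[-0.003,0.01,0],[-0.005,0.025,0],[-0.005,0.04,0],[-0.005,0.045,0],[-0.005,0.045,0],[-0.005,0.045,0],[-0.005,0.04,0],[-0.005,0.03,0],[-0.004,0.02,0],[-0.002,0.01,0]],"turn":[-0.02,-0.02,-0.02,-0.02,-0.02,-0.02,-0.02,-0.02,-0.02,-0.01]}';python3 -c "
from h import *
st([.5385,.142,.156],98.2)"
```

```text
time_s: 7.2
tool_pos: [0.5329, 0.0923, 0.1517]
tool_rot: [130.8, 88.4, -41.3]
force: [0.6, -0.1, -1.3]
grip_width: 0.0099
t 7.2 tcp [0.5329 0.0923 0.1517] jaw dir -82.14 xaxis [ 0.02  -0.018 -1.   ] F [ 0.6 -0.1 -1.3] grip 0.0099 q7 -100.5
  to go [0.0056 0.0497 0.0043]
  turn 0.34 0.006
```

```bash
python3 -m pendant '{"xyz":[[0.001,0.012,0],[0.001,0.015,0.001],[0.001,0.012,0.001],[0.001,0.006,0.001],[0.001,0.003,0.001],[0,0,0],[0,0,0]],"turn":[0.006,0,0,0,0,0,0]}';python3 -c "
from h import *
st([.5385,.142,.156],98.2)
a=read_camera('side')[:,:,::-1]; b=read_camera('top')[:,:,::-1]
cv2.imwrite('pics/p5.png',np.hstack([cv2.resize(a[200:340,260:345],(400,659),interpolation=2)[:600],cv2.resize(b[210:310,230:320],(400,444),interpolation=2)[:600] if 0 else cv2.resize(b[200:300,230:297],(400,600),interpolation=2)]))
cv2.imwrite('pics/p5s.png',cv2.resize(a[190:290,260:350],None,fx=6,fy=6,interpolation=2))
"
```

```text
time_s: 8.07
tool_pos: [0.5387, 0.1416, 0.1555]
tool_rot: [128.9, 88.4, -43.1]
force: [-0.2, 0.1, -0.6]
grip_width: 0.0097
t 8.07 tcp [0.5387 0.1416 0.1555] jaw dir -81.93 xaxis [ 0.02  -0.019 -1.   ] F [-0.2  0.1 -0.6] grip 0.0097 q7 -106.4
  to go [-0.0002  0.0004  0.0005]
  turn 0.13 0.002
```

View pics/p5s.png

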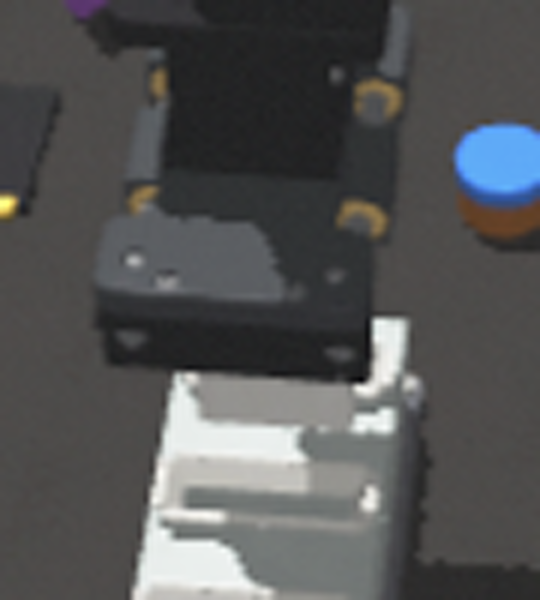

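View pics/p5.png

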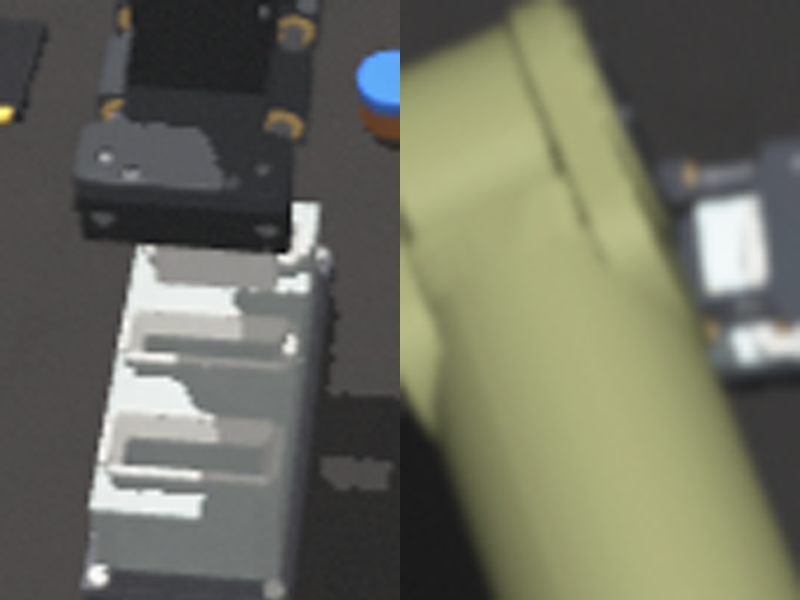

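```bash
cat >> h.py <<'E'
RK=np.array([.543,.141]); RA=np.radians(8.24)
def align(P,z,thk,sy):
    for p in P: print('raw',ray('side',p,z).round(4))
    c=np.mean([ray('side',p,z)[:2] for p in P],0)
    R=np.array([[np.cos(RA),np.sin(RA)],[-np.sin(RA),np.cos(RA)]])
    l=R@(c-RK); l[1]-=thk/2
    print('plate bottom centre in rack frame minus slot: x,y',(l-[0,sy]).round(4))
    d=ray('side',P[0],z)-ray('side',P[1],z); print('len',np.linalg.norm(d[:2]),'yaw',np.degrees(np.arctan2(d[1],d[0])))
E
python3 -c "
from h import *
P=np.array([[203,418],[353,424]])/6+[260,190]
align(P,.0995,.01,0)
inhand(P,.01,.056)"
```

```text
raw [0.561  0.1478 0.0995]
raw [0.5136 0.1395 0.0995]
plate bottom centre in rack frame minus slot: x,y [-0.0052 -0.0015]
len 0.04810628727656941 yaw 9.98151314597718
offset along plate x, h below tcp [-0.0022  0.0541] res [-0.49 -0.48  0.48  0.51] xa [0.99  0.141 0.017]
```

```bash
python3 -m pendant '{"xyz":[[0.002,0.001,-0.004],[0.002,0.001,-0.008],[0.001,0,-0.008],[0,0,-0.006],[0,0,-0.003],[0,0,-0.001],[0,0,0]],"turn":[0,0,0,0,0,0,0]}';python3 -c "
from h import *
st([.5434,.1442,.1255],98.2)
a=read_camera('side')[:,:,::-1]
cv2.imwrite('pics/p6.png',cv2.resize(a[205:295,265:345],None,fx=6.6,fy=6.6,interpolation=2))
"
```

```text
time_s: 9.05
tool_pos: [0.5436, 0.143, 0.1226]
tool_rot: [126.3, 88.5, -45.7]
force: [-0.2, -0.1, -0.6]
grip_width: 0.0099
t 9.05 tcp [0.5436 0.143  0.1226] jaw dir -81.97 xaxis [ 0.019 -0.019 -1.   ] F [-0.2 -0.1 -0.6] grip 0.0099 q7 -107.8
  to go [-0.0002  0.0012  0.0029]
  turn 0.17 0.003
```

View pics/p6.png

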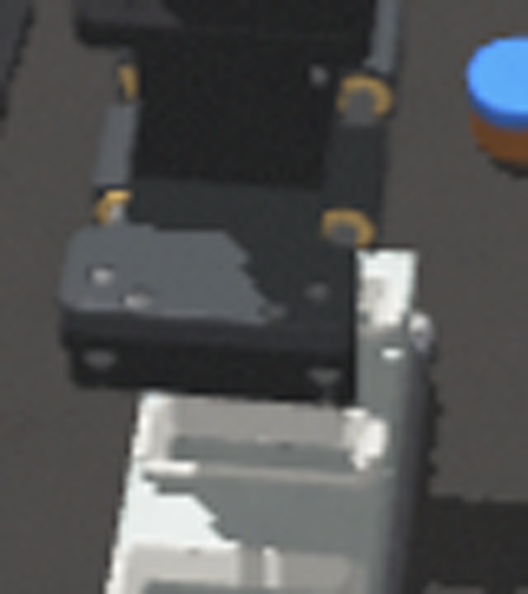

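```bash
python3 -c "
from h import *
a=cv2.imread('pics/p6.png')
a=a[380:500,120:400].astype(float); a=np.clip((a-60)*1.4,0,255).astype('uint8')
cv2.imwrite('pics/p6z.png',cv2.resize(a,None,fx=2.8,fy=2.8,interpolation=2))
"
```

```text
(no output)
```

View pics/p6z.png

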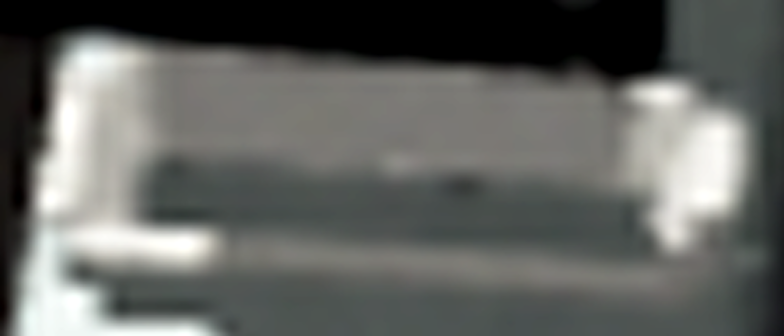

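```bash
python3 -c "
from h import *
P=np.array([[170,437],[340.7,446]])/6.6+[265,205]
align(P,.067,.01,0); inhand(P,.01,.056)
R=np.array([[np.cos(RA),-np.sin(RA)],[np.sin(RA),np.cos(RA)]])
for z,hx in((.062,.034),(.062,.028),(.052,.028)):
  for sx in(1,-1):
    for sy in(1,-1):
      q=RK+R@np.array([sx*hx,sy*(.0058 if z<.06 else .0118)]); print(z,hx,sx,sy,(((proj('side',np.append(q,z))[0]-[265,205])*6.6-[120,380])*2.8).round(0))
"
```

```text
raw [0.5678 0.1519 0.067 ]
raw [0.5176 0.1438 0.067 ]
plate bottom centre in rack frame minus slot: x,y [0.0007 0.0018]
len 0.050823020216213106 yaw 9.128481602327572
offset along plate x, h below tcp [-0.0009  0.0571] res [ 0.25 -0.31 -0.25  0.3 ] xa [0.99  0.14  0.016]
0.062 0.034 1 1 [ 63. 218.]
0.062 0.034 1 -1 [92. 46.]
0.062 0.034 -1 1 [701. 260.]
0.062 0.034 -1 -1 [722.  86.]
0.062 0.028 1 1 [119. 222.]
0.062 0.028 1 -1 [148.  49.]
0.062 0.028 -1 1 [645. 256.]
0.062 0.028 -1 -1 [666.  82.]
0.052 0.028 1 1 [131. 236.]
0.052 0.028 1 -1 [145. 151.]
0.052 0.028 -1 1 [652. 270.]
0.052 0.028 -1 -1 [662. 184.]
```

```bash
python3 -m pendant '{"xyz":[[0,-0.001,-0.003],[0,0,-0.004],[0,0,-0.003],[0,0,-0.002]],"turn":[0.003,0,0,0]}' - 45;python3 -c "
from h import *
st([.5434,.1442,.1255],98.2)
print(readout.get_obs()['wrist_torque'])
"; python3 -m pendant '{"xyz":[[0,0,-0.002],[0,0,-0.002]],"turn":[0,0]}'; python3 -m pendant '{"xyz":[[0,0,-0.002],[0,0,-0.002]],"turn":[0,0]}'
```

```text
time_s: 9.6
tool_pos: [0.5439, 0.1419, 0.1105]
tool_rot: [128.2, 88.4, -43.6]
force: [-0.6, 0.2, -0.8]
grip_width: 0.0092
t 9.6 tcp [0.5439 0.1419 0.1105] jaw dir -81.8 xaxis [ 0.02  -0.019 -1.   ] F [-0.6  0.2 -0.8] grip 0.0092 q7 -107.9
  to go [-0.0005  0.0023  0.015 ]
  turn 0.0 0.0
[0.03548992 0.04869659 0.0557947 ]
time_s: 9.85
tool_pos: [0.5439, 0.1419, 0.1062]
tool_rot: [128.1, 88.4, -43.6]
force: [-0.5, -0.0, -0.4]
grip_width: 0.0092
time_s: 10.1
tool_pos: [0.544, 0.142, 0.1019]
tool_rot: [128.3, 88.4, -43.5]
force: [-0.6, -0.5, -0.3]
grip_width: 0.0098
```

```bash
for i in 1 ; do python3 -m pendant '{"xyz":[[0,0,-0.0015],[0,0,-0.0015]],"turn":[0,0]}'; done; python3 -m pendant '{"xyz":[[0,0,-0.0015],[0,0,-0.0015]],"turn":[0,0]}';python3 -m pendant '{"xyz":[[0,0,-0.0015],[0,0,-0.0015]],"turn":[0,0]}'
```

```text
time_s: 10.35
tool_pos: [0.544, 0.142, 0.0987]
tool_rot: [128.3, 88.4, -43.5]
force: [0.4, 0.2, -1.8]
grip_width: 0.0095
time_s: 10.6
tool_pos: [0.5441, 0.1419, 0.0956]
tool_rot: [128.2, 88.4, -43.6]
force: [-1.1, -1.0, 1.7]
grip_width: 0.0097
time_s: 10.85
tool_pos: [0.5447, 0.1418, 0.0947]
tool_rot: [128.8, 88.3, -43.0]
force: [-3.2, -1.4, 8.2]
grip_width: 0.0101
```

```bash
python3 -m pendant '{"xyz":[[0,0,-0.0025],[0,0,-0.0025]],"turn":[0,0]}'; python3 -m pendant '{"xyz":[[0,0,-0.003]],"turn":[0]}'
```

```text
time_s: 11.1
tool_pos: [0.5455, 0.142, 0.0927]
tool_rot: [130.0, 88.2, -41.8]
force: [-2.5, -1.0, 7.5]
grip_width: 0.0097
time_s: 11.22
tool_pos: [0.546, 0.1421, 0.0913]
tool_rot: [130.9, 88.1, -41.0]
force: [-2.6, -1.3, 7.9]
grip_width: 0.0096
```

```bash
python3 -m pendant '{"xyz":[[-0.002,0,-0.003],[-0.001,0,-0.003]],"turn":[0,0]}'; python3 -m pendant '{"xyz":[[-0.001,0,-0.003]],"turn":[0]}'; python3 -c "
from h import *
st([.5440,.1420,.09],98.2)
a=read_camera('side')[:,:,::-1]
cv2.imwrite('pics/p7.png',cv2.resize(a[215:295,265:345],None,fx=7,fy=7,interpolation=2))
"
```

```text
time_s: 11.48
tool_pos: [0.546, 0.1422, 0.0889]
tool_rot: [137.1, 87.8, -34.8]
force: [-0.9, -0.6, 8.0]
grip_width: 0.0098
time_s: 11.6
tool_pos: [0.5461, 0.1422, 0.0877]
tool_rot: [138.9, 87.7, -33.0]
force: [-1.5, -1.7, 8.6]
grip_width: 0.0096
t 11.6 tcp [0.5461 0.1422 0.0877] jaw dir -81.95 xaxis [ 0.034 -0.022 -0.999] F [-1.5 -1.7  8.6] grip 0.0096 q7 -109.3
  to go [-0.0021 -0.0002  0.0023]
  turn 0.15 0.003
```

View pics/p7.png

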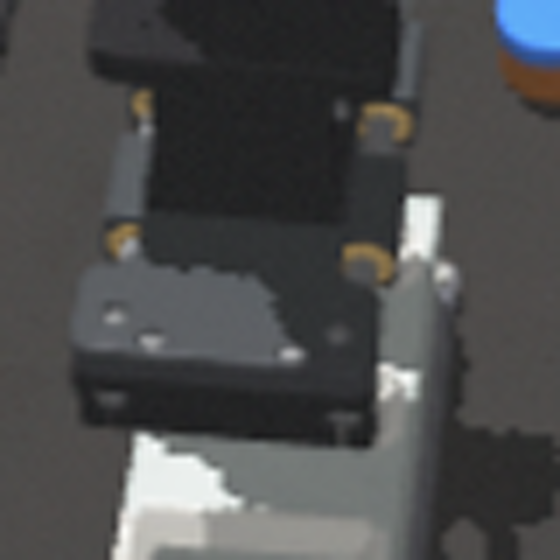

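```bash
python3 -m pendant '{"xyz":[[-0.001,0,-0.003],[-0.001,0,-0.003]],"turn":[0,0]}'; python3 -m pendant '{"xyz":[[-0.001,0,-0.003],[-0.001,0,-0.003]],"turn":[0,0]}'
```

```text
time_s: 11.9
tool_pos: [0.5462, 0.1423, 0.0854]
tool_rot: [141.4, 87.4, -30.6]
force: [-3.8, -0.9, 11.0]
grip_width: 0.0097
time_s: 12.15
tool_pos: [0.546, 0.1424, 0.0837]
tool_rot: [142.6, 87.2, -29.4]
force: [-3.5, -1.9, 11.4]
grip_width: 0.01
```

```bash
python3 -m pendant '{"xyz":[[0,0,0.0005],[0,0,0]],"turn":[0,0]}'; python3 -m pendant '{"xyz":[[0,0,0],[0,0,0],[0,0,0]],"turn":[0,0,0]}' 0.35;  python3 -m pendant '{"xyz":[[0,0,0.005],[0,0,0.01],[0,0,0.015],[0,0,0.015],[0,0,0.01],[0,0,0.005],[0,0,0]],"turn":[0,0,0,0,0,0,0]}';python3 -c "
from h import *
st([.5440,.1420,.09],98.2)
a=read_camera('side')[:,:,::-1]
cv2.imwrite('pics/p8.png',cv2.resize(a[195:295,255:355],None,fx=6,fy=6,interpolation=2))
"
```

```text
time_s: 12.4
tool_pos: [0.5458, 0.1422, 0.0838]
tool_rot: [142.4, 87.2, -29.6]
force: [0.2, 0.4, 0.4]
grip_width: 0.0097
time_s: 12.78
tool_pos: [0.5461, 0.1426, 0.084]
tool_rot: [143.4, 87.2, -28.6]
force: [-0.7, 0.6, -0.3]
grip_width: 0.0283
time_s: 13.65
tool_pos: [0.5471, 0.1431, 0.15]
tool_rot: [145.5, 87.0, -26.5]
force: [-1.2, -0.1, -0.2]
grip_width: 0.0307
t 13.65 tcp [0.5471 0.1431 0.15  ] jaw dir -82.02 xaxis [ 0.046 -0.023 -0.999] F [-1.2 -0.1 -0.2] grip 0.0307 q7 -107.3
  to go [-0.0031 -0.0011 -0.06  ]
  turn 0.22 0.004
```

View pics/p8.png

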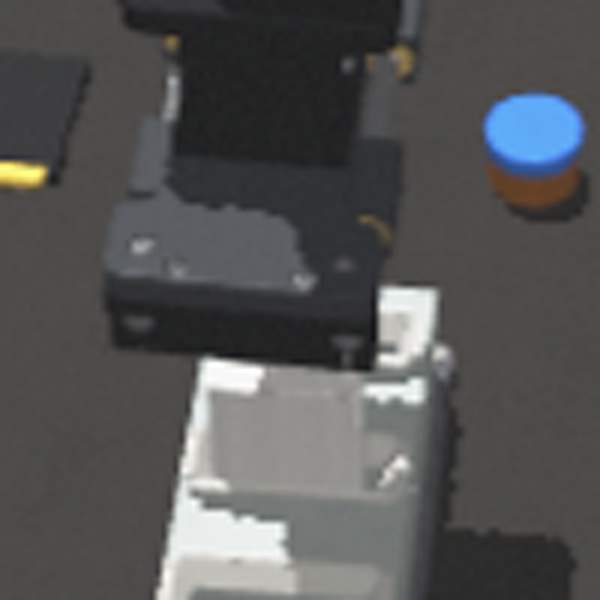

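```bash
python3 -m pendant '{"xyz":[[0,0,0.06],[0,0,0.06]],"turn":[0,0]}';python3 -c "
from h import *
st()"; python3 -m pendant '{"xyz":[[0,0,0],[0,0,0],[0,0,0]],"turn":[0,0,0]}';python3 -c "
from h import *
st()
a=read_camera('side')[:,:,::-1]
cv2.imwrite('pics/p9.png',cv2.resize(a[215:295,265:345],None,fx=7,fy=7,interpolation=2))"
```

```text
time_s: 13.95
tool_pos: [0.5426, 0.1413, 0.2655]
tool_rot: [133.9, 87.7, -38.0]
force: [0.7, -0.3, 0.4]
grip_width: 0.0307
t 13.95 tcp [0.5426 0.1413 0.2655] jaw dir -81.98 xaxis [ 0.032 -0.025 -0.999] F [ 0.7 -0.3  0.4] grip 0.0307 q7 -104.3
time_s: 14.32
tool_pos: [0.5438, 0.1418, 0.2676]
tool_rot: [138.2, 87.5, -33.8]
force: [-0.2, -0.4, -0.5]
grip_width: 0.0304
t 14.32 tcp [0.5438 0.1418 0.2676] jaw dir -81.99 xaxis [ 0.036 -0.024 -0.999] F [-0.2 -0.4 -0.5] grip 0.0304 q7 -104.3
```

View pics/p9.png

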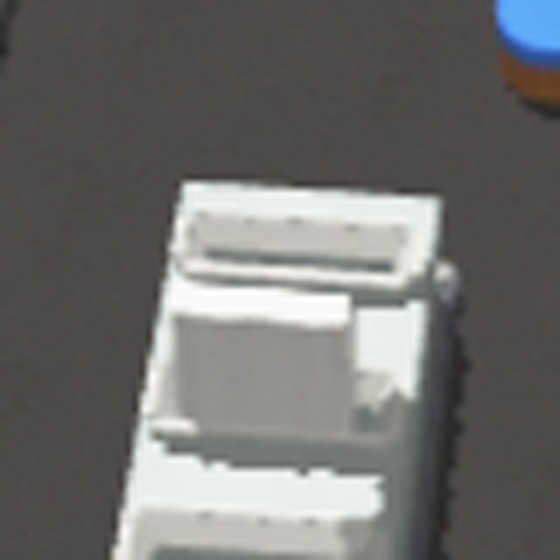

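```bash
python3 -c "
from h import *
R=np.array([[np.cos(RA),-np.sin(RA)],[np.sin(RA),np.cos(RA)]])
print('pred image of centred plate')
for z in(.1025,.062):
  for sy in(-1,1):
    for sx in(1,-1):
      q=RK+R@np.array([sx*.025,sy*.005-.0008]); print(z,sx,sy,((proj('side',np.append(q,z))[0]-[265,215])*7).round(0))
"; python3 -c "
import cv2
a=cv2.imread('pics/p9.png')[260:460,130:430]; cv2.imwrite('pics/p9z.png',cv2.resize(a,None,fx=2.6,fy=2.6))"
```

```text
pred image of centred plate
0.1025 1 -1 [184. 276.]
0.1025 -1 -1 [364. 288.]
0.1025 1 1 [179. 304.]
0.1025 -1 1 [361. 316.]
0.062 1 -1 [191. 369.]
0.062 -1 -1 [367. 380.]
0.062 1 1 [186. 396.]
0.062 -1 1 [363. 408.]
```

View pics/p9z.png

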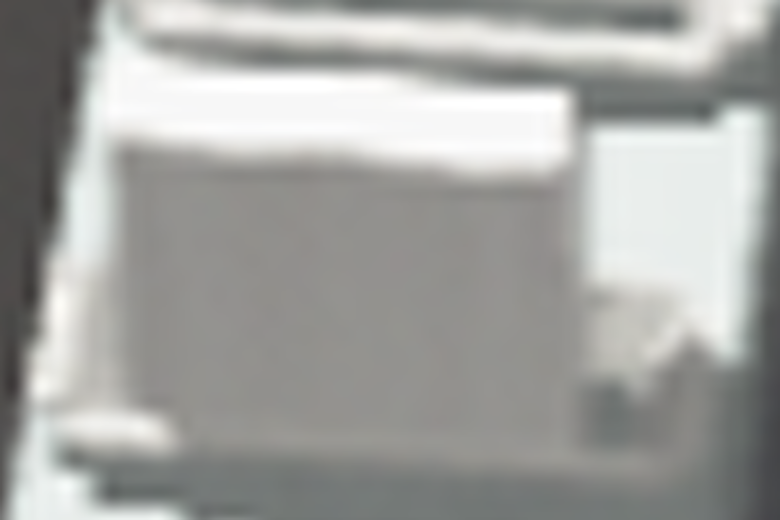

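```bash
python3 -m pendant '{"xyz":[[0.001,0,-0.008],[0,0,-0.016],[0,0,-0.022],[0,0,-0.024],[0,0,-0.022],[0,0,-0.018],[0,0,-0.014],[0,0,-0.01],[0,0,-0.006],[0,0,-0.003]],"turn":[0,0,0,0,0,0,0,0,0,0]}' 0 20;python3 -c "
from h import *
st([.5455,.1424,.11],98.2)"
```

```text
time_s: 15.62
tool_pos: [0.5411, 0.1406, 0.1098]
tool_rot: [127.6, 87.9, -44.3]
force: [0.1, -0.1, 0.7]
grip_width: 0.0008
t 15.62 tcp [0.5411 0.1406 0.1098] jaw dir -81.96 xaxis [ 0.026 -0.026 -0.999] F [ 0.1 -0.1  0.7] grip 0.0008 q7 -108.4
  to go [0.0044 0.0018 0.0002]
  turn 0.16 0.003
```

```bash
python3 -m pendant '{"xyz":[[0.003,0.001,-0.001],[0.002,0.001,-0.001],[0,0,-0.002],[0,0,-0.002]],"turn":[0.002,0,0,0]}';python3 -m pendant '{"xyz":[[0,0,-0.002],[0,0,-0.002]],"turn":[0,0]}';python3 -m pendant '{"xyz":[[0,0,-0.0015],[0,0,-0.0015]],"turn":[0,0]}'
```

```text
time_s: 16.12
tool_pos: [0.5478, 0.1432, 0.105]
tool_rot: [131.5, 87.8, -40.4]
force: [-0.9, 0.4, -0.5]
grip_width: 0.0008
time_s: 16.38
tool_pos: [0.5486, 0.1433, 0.1022]
tool_rot: [133.2, 87.7, -38.7]
force: [-1.1, -1.0, 8.7]
grip_width: 0.0005
time_s: 16.62
tool_pos: [0.5491, 0.1434, 0.1019]
tool_rot: [133.2, 87.6, -38.7]
force: [-3.7, -0.9, 10.6]
grip_width: 0.0001
```

```bash
python3 -m pendant '{"xyz":[[-0.003,-0.001,0.002],[-0.002,0,0],[0,0,0]],"turn":[0,0,0]}';python3 -m pendant '{"xyz":[[0,0,-0.003],[0,0,-0.003]],"turn":[0,0]}';python3 -m pendant '{"xyz":[[-0.001,0,-0.003],[-0.001,0,-0.003]],"turn":[0,0]}'
```

```text
time_s: 17.0
tool_pos: [0.5437, 0.1423, 0.104]
tool_rot: [133.4, 87.6, -38.5]
force: [0.1, -0.6, 0.0]
grip_width: 0.0009
time_s: 17.25
tool_pos: [0.5443, 0.1425, 0.0996]
tool_rot: [134.0, 87.5, -37.9]
force: [-4.2, -1.6, 11.7]
grip_width: 0.0003
time_s: 17.5
tool_pos: [0.5441, 0.1427, 0.0965]
tool_rot: [136.0, 87.3, -35.9]
force: [-1.4, -1.4, 10.0]
grip_width: 0.0002
```

```bash
python3 -m pendant '{"xyz":[[-0.001,0,-0.003],[-0.001,0,-0.003]],"turn":[0,0]}';python3 -m pendant '{"xyz":[[-0.001,0,-0.003],[-0.001,0,-0.003]],"turn":[0,0]}'
```

```text
time_s: 17.75
tool_pos: [0.544, 0.1426, 0.0939]
tool_rot: [137.7, 87.1, -34.2]
force: [-3.2, -1.5, 10.9]
grip_width: 0.0006
time_s: 18.0
tool_pos: [0.5441, 0.1425, 0.0921]
tool_rot: [138.9, 86.8, -33.0]
force: [-5.8, -1.2, 20.2]
grip_width: 0.0004
```

```bash
python3 -m pendant '{"xyz":[[-0.001,0,-0.003],[-0.001,0,-0.003]],"turn":[0,0]}'
```

```text
time_s: 18.25
tool_pos: [0.5441, 0.1425, 0.0922]
tool_rot: [139.2, 86.6, -32.7]
force: [-5.8, -2.5, 19.6]
grip_width: 0.0007
```

```bash
python3 -m pendant '{"xyz":[[0,0,0.002],[0,0,0.01],[0,0,0.06],[0,0,0.06],[0,0,0],[0,0,0]],"turn":[0,0,0,0,0,0]}';python3 -c "
from h import *
st([.458,-.2735,.13],106.3)
a=read_camera('side')[:,:,::-1]
cv2.imwrite('pics/p10.png',cv2.resize(a[215:295,265:345],None,fx=7,fy=7,interpolation=2))
R=np.array([[np.cos(RA),-np.sin(RA)],[np.sin(RA),np.cos(RA)]])
for z in(.0922,.062):
  for sy in(-1,1):
    for sx in(1,-1):
      q=RK+R@np.array([sx*.025,sy*.005-.0008]); print(z,sx,sy,((proj('side',np.append(q,z))[0]-[265,215])*7).round(0))
"
```

```text
time_s: 19.0
tool_pos: [0.5429, 0.1421, 0.2272]
tool_rot: [138.2, 86.7, -33.7]
force: [0.0, -0.9, -0.7]
grip_width: 0.0007
t 19.0 tcp [0.5429 0.1421 0.2272] jaw dir -81.99 xaxis [ 0.048 -0.032 -0.998] F [ 0.  -0.9 -0.7] grip 0.0007 q7 -105.5
  to go [-0.0849 -0.4156 -0.0972]
  turn 8.29 0.145
0.0922 1 -1 [186. 300.]
0.0922 -1 -1 [365. 312.]
0.0922 1 1 [181. 328.]
0.0922 -1 1 [361. 340.]
0.062 1 -1 [191. 369.]
0.062 -1 -1 [367. 380.]
0.062 1 1 [186. 396.]
0.062 -1 1 [363. 408.]
```

View pics/p10.png

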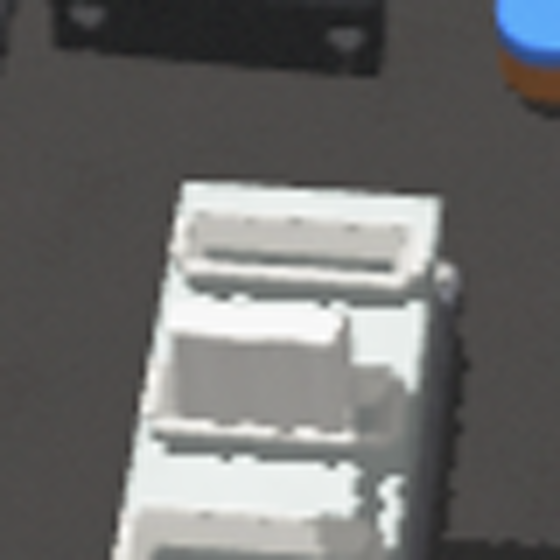

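```bash
python3 -m pendant '{"xyz":[[-0.004,-0.02,0],[-0.008,-0.04,0],[-0.01,-0.05,0],[-0.01,-0.055,0],[-0.01,-0.055,0],[-0.01,-0.055,0],[-0.01,-0.05,0],[-0.009,-0.04,0],[-0.007,-0.025,0],[-0.003,-0.012,0]],"turn":[0.015,0.015,0.015,0.015,0.015,0.015,0.015,0.015,0.015,0.01]}' 0.5;python3 -c "
from h import *
st([.458,-.2735,.13],106.3)"
```

```text
time_s: 20.3
tool_pos: [0.4489, -0.2683, 0.2109]
tool_rot: [133.2, 88.1, -29.8]
force: [1.0, -0.1, -0.1]
grip_width: 0.0433
t 20.3 tcp [ 0.4489 -0.2683  0.2109] jaw dir -73.07 xaxis [ 0.028 -0.016 -0.999] F [ 1.  -0.1 -0.1] grip 0.0433 q7 -45.6
  to go [ 0.0091 -0.0052 -0.0809]
  turn -0.63 -0.011
```

```bash
python3 -m pendant '{"xyz":[[0.003,-0.001,0.06],[0.003,-0.001,0.06],[0.002,-0.001,-0.01],[0,0,-0.02],[0,0,-0.024],[0,0,-0.024],[0,0,-0.024],[0,0,-0.022],[0,0,-0.02],[0,0,-0.016]],"turn":[-0.011,0,0,0,0,0,0,0,0,0]}';python3 -c "
from h import *
st([.46,-.273,.062],106.3)"
```

```text
time_s: 21.55
tool_pos: [0.4542, -0.2598, 0.1547]
tool_rot: [157.6, 89.4, -5.3]
force: [-0.3, 0.2, -0.1]
grip_width: 0.0438
t 21.55 tcp [ 0.4542 -0.2598  0.1547] jaw dir -72.97 xaxis [ 0.01  -0.001 -1.   ] F [-0.3  0.2 -0.1] grip 0.0438 q7 -47.1
  to go [ 0.0058 -0.0132 -0.0927]
  turn -0.73 -0.013
```

Tilt is nearly gone. Descend.

```bash
python3 -m pendant '{"xyz":[[0.002,-0.005,-0.012],[0.002,-0.005,-0.015],[0.001,-0.003,-0.015],[0,0,-0.012],[0,0,-0.008],[0,0,-0.004],[0,0,-0.001],[0,0,0]],"turn":[-0.013,0,0,0,0,0,0,0]}';python3 -c "
from h import *
st([.46,-.273,.062],106.3)
a=read_camera('side')[:,:,::-1]
cv2.imwrite('pics/p11.png',cv2.resize(a[80:190,330:430],None,fx=5.4,fy=5.4,interpolation=2))"
```

```text
time_s: 22.55
tool_pos: [0.4596, -0.2729, 0.0822]
tool_rot: [163.8, 89.5, 0.1]
force: [0.4, 0.6, -0.4]
grip_width: 0.0439
t 22.55 tcp [ 0.4596 -0.2729  0.0822] jaw dir -73.72 xaxis [ 0.009  0.    -1.   ] F [ 0.4  0.6 -0.4] grip 0.0439 q7 -47.9
  to go [ 0.0004 -0.0001 -0.0202]
  turn 0.02 0.0
```

View pics/p11.png

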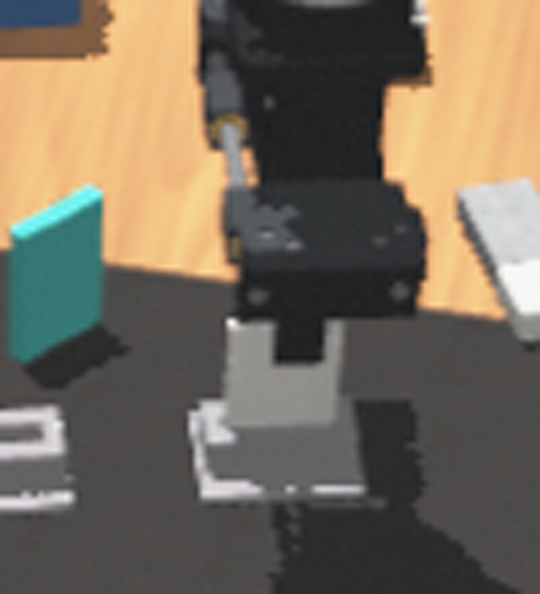

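```bash
python3 -m pendant '{"xyz":[[0.001,0.001,-0.006],[0.001,0,-0.006],[0,0,-0.004],[0,0,-0.003],[0,0,-0.001],[0,0,0]],"turn":[0,0,0,0,0,0]}';python3 -c "
from h import *
st([.462,-.2725,.062],106.3)"
```

```text
time_s: 23.35
tool_pos: [0.462, -0.272, 0.0613]
tool_rot: [161.0, 89.4, -2.8]
force: [-0.2, -1.3, 0.3]
grip_width: 0.0435
t 23.35 tcp [ 0.462  -0.272   0.0613] jaw dir -73.71 xaxis [ 0.01 -0.   -1.  ] F [-0.2 -1.3  0.3] grip 0.0435 q7 -48.5
  to go [ 0.     -0.0005  0.0007]
  turn 0.01 0.0
```

```bash
python3 -m pendant '{"xyz":[[0,0,0],[0,0,0],[0,0,0],[0,0,0],[0,0,0]],"turn":[0,0,0,0,0]}' 0 45; python3 -m pendant '{"xyz":[[0,0,0.004],[0,0,0.01],[0,0,0.016],[0,0,0.018],[0,0,0.016],[0,0,0.012],[0,0,0.007],[0,0,0.003],[0,0,0]],"turn":[0,0,0,0,0,0,0,0,0]}';python3 -c "
from h import *
st([.46,-.273,.062],106.3)
a=read_camera('side')[:,:,::-1]
cv2.imwrite('pics/p12.png',cv2.resize(a[70:170,340:430],None,fx=6,fy=6,interpolation=2))"
```

```text
time_s: 23.98
tool_pos: [0.4624, -0.2727, 0.0618]
tool_rot: [154.3, 89.4, -9.4]
force: [0.1, -0.0, -0.9]
grip_width: 0.0056
time_s: 25.1
tool_pos: [0.4624, -0.2719, 0.1547]
tool_rot: [156.9, 89.3, -6.8]
force: [-0.1, 0.3, -1.3]
grip_width: 0.0055
t 25.1 tcp [ 0.4624 -0.2719  0.1547] jaw dir -73.71 xaxis [ 0.012 -0.001 -1.   ] F [-0.1  0.3 -1.3] grip 0.0055 q7 -47.3
  to go [-0.0024 -0.0011 -0.0927]
  turn 0.01 0.0
```

View pics/p12.png

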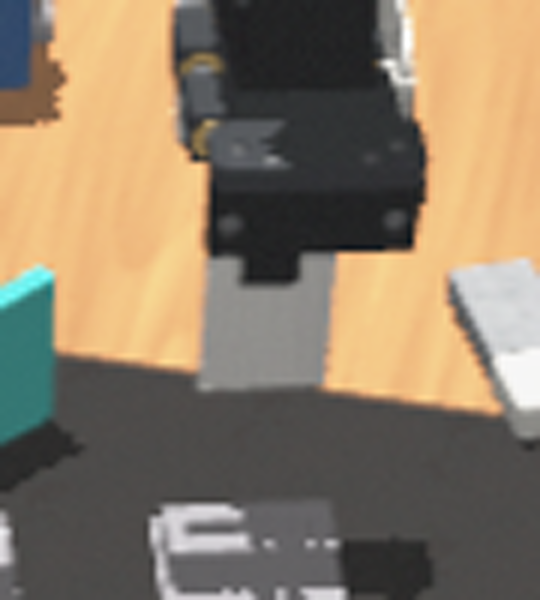

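```bash
python3 -c "
from h import *
P=np.array([[199,389],[325,384]])/6+[340,70]
inhand(P,.006,.056)"; python3 -m pendant '{"xyz":[[0.003,0.01,0],[0.007,0.025,0],[0.01,0.038,0],[0.011,0.043,0],[0.011,0.043,0],[0.011,0.043,0],[0.01,0.038,0],[0.008,0.03,0],[0.005,0.018,0],[0.003,0.01,0]],"turn":[-0.015,-0.015,-0.015,-0.015,-0.015,-0.015,-0.015,-0.015,-0.015,-0.006]}';python3 -c "
from h import *
st([.554,.0855,.155],98.2)"
```

```text
offset along plate x, h below tcp [-0.0057  0.0562] res [-0.03 -0.09  0.03  0.09] xa [0.96  0.281 0.011]
time_s: 26.4
tool_pos: [0.5388, 0.0436, 0.15]
tool_rot: [-153.9, 89.7, 33.9]
force: [-0.3, -0.0, -1.1]
grip_width: 0.0057
t 26.4 tcp [0.5388 0.0436 0.15  ] jaw dir -82.21 xaxis [ 0.004  0.003 -1.   ] F [-0.3 -0.  -1.1] grip 0.0057 q7 -93.3
  to go [0.0152 0.0419 0.005 ]
  turn 0.41 0.007
```

```bash
python3 -m pendant '{"xyz":[[0.003,0.007,0.001],[0.004,0.01,0.001],[0.003,0.009,0.001],[0.002,0.006,0.001],[0.001,0.003,0],[0,0,0],[0,0,0]],"turn":[0.007,0,0,0,0,0,0]}';python3 -c "
from h import *
st([.5545,.0855,.155],98.2)"
```

```text
time_s: 27.28
tool_pos: [0.5523, 0.0791, 0.1537]
tool_rot: [-154.9, 89.8, 33.2]
force: [-0.5, -1.1, -1.3]
grip_width: 0.0054
t 27.27 tcp [0.5523 0.0791 0.1537] jaw dir -81.91 xaxis [ 0.003  0.002 -1.   ] F [-0.5 -1.1 -1.3] grip 0.0054 q7 -97.4
  to go [0.0022 0.0064 0.0013]
  turn 0.11 0.002
```

```bash
python3 -m pendant '{"xyz":[[0.001,0.004,-0.003],[0.001,0.002,-0.006],[0,0,-0.008],[0,0,-0.007],[0,0,-0.004],[0,0,-0.002],[0,0,0],[0,0,0]],"turn":[0.002,0,0,0,0,0,0,0]}';python3 -c "
from h import *
st([.5545,.0855,.124],98.2)
a=read_camera('side')[:,:,::-1]
a=a[200:290,265:345]
cv2.imwrite('pics/p13.png',cv2.resize(a,None,fx=6.6,fy=6.6,interpolation=2))"
```

```text
time_s: 28.28
tool_pos: [0.554, 0.0847, 0.121]
tool_rot: [-147.9, 89.9, 40.2]
force: [-0.5, -0.1, -0.2]
grip_width: 0.006
t 28.27 tcp [0.554  0.0847 0.121 ] jaw dir -81.85 xaxis [ 0.002  0.001 -1.   ] F [-0.5 -0.1 -0.2] grip 0.006 q7 -98.9
  to go [0.0005 0.0008 0.003 ]
  turn 0.05 0.001
```

View pics/p13.png

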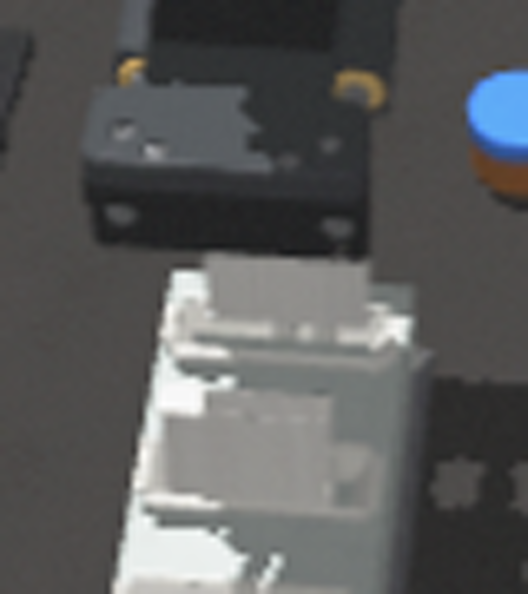

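```bash
python3 -c "
from h import *
a=cv2.imread('pics/p13.png')[235:385,150:430]; 
cv2.imwrite('pics/p13z.png',cv2.resize(np.clip((a.astype(float)-50)*1.3,0,255).astype('uint8'),None,fx=2.8,fy=2.8,interpolation=2))
R=np.array([[np.cos(RA),-np.sin(RA)],[np.sin(RA),np.cos(RA)]])
f=lambda sx,sy,z:((((proj('side',np.append(RK+R@np.array([sx,sy-.056]),z))[0]-[265,200])*6.6)-[150,235])*2.8).round(0)
for z in(.065,.085): print('plate',z,f(.025,.003,z),f(-.025,.003,z))
print('lip',f(.034,.0098,.062),f(-.034,.0098,.062),f(.034,-.0098,.062),f(-.034,-.0098,.062))
"
```

```text
plate 0.065 [138. 241.] [591. 269.]
plate 0.085 [129. 121.] [588. 149.]
lip [ 50. 301.] [667. 339.] [ 73. 166.] [683. 204.]
```

View pics/p13z.png

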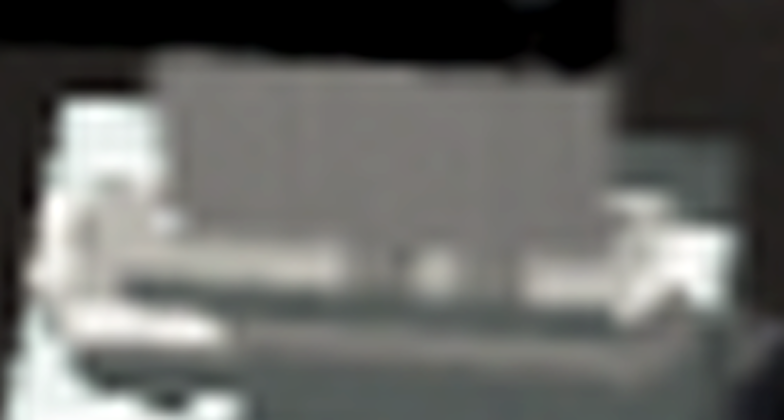

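```bash
python3 -m pendant '{"xyz":[[0.001,0.001,-0.001],[0.001,0.001,-0.003],[0,0,-0.003],[0,0,-0.002]],"turn":[0,0,0,0]}';python3 -m pendant '{"xyz":[[0,0,-0.002],[0,0,-0.002]],"turn":[0,0]}'
```

```text
time_s: 28.82
tool_pos: [0.5565, 0.0869, 0.1119]
tool_rot: [-159.7, 89.8, 28.4]
force: [-0.0, -0.2, -0.4]
grip_width: 0.006
time_s: 29.08
tool_pos: [0.5564, 0.0869, 0.1075]
tool_rot: [-158.1, 89.8, 30.1]
force: [-0.6, 0.0, -0.2]
grip_width: 0.0057
```

```bash
python3 -m pendant '{"xyz":[[0,0,-0.002],[0,0,-0.002]],"turn":[0,0]}';python3 -m pendant '{"xyz":[[0,0,-0.002],[0,0,-0.002]],"turn":[0,0]}';python3 -m pendant '{"xyz":[[0,0,-0.002],[0,0,-0.002]],"turn":[0,0]}'
```

```text
time_s: 29.32
tool_pos: [0.5564, 0.0868, 0.1032]
tool_rot: [-158.1, 89.8, 30.1]
force: [0.2, -0.4, -0.2]
grip_width: 0.0056
time_s: 29.58
tool_pos: [0.5564, 0.0868, 0.099]
tool_rot: [-158.3, 89.8, 29.8]
force: [-1.0, -0.4, -0.5]
grip_width: 0.0055
time_s: 29.82
tool_pos: [0.5568, 0.0864, 0.0951]
tool_rot: [-176.7, 89.8, 11.4]
force: [-0.4, -2.0, 4.1]
grip_width: 0.0056
```

```bash
python3 -m pendant '{"xyz":[[-0.001,0,-0.003],[-0.001,0,-0.003]],"turn":[0,0]}';python3 -m pendant '{"xyz":[[-0.001,0,-0.003],[-0.001,0,-0.003]],"turn":[0,0]}';python3 -m pendant '{"xyz":[[-0.001,0,-0.003],[-0.001,0,-0.003]],"turn":[0,0]}'
```

```text
time_s: 30.08
tool_pos: [0.5573, 0.0859, 0.0923]
tool_rot: [171.2, 89.5, -0.8]
force: [-2.5, -0.5, 9.3]
grip_width: 0.0059
time_s: 30.32
tool_pos: [0.5577, 0.086, 0.0899]
tool_rot: [170.6, 89.2, -1.4]
force: [-1.0, -1.4, 7.6]
grip_width: 0.0056
time_s: 30.58
tool_pos: [0.558, 0.0861, 0.0873]
tool_rot: [170.1, 88.9, -2.0]
force: [-1.1, -1.7, 8.7]
grip_width: 0.0059
```

```bash
python3 -m pendant '{"xyz":[[-0.003,0,-0.003],[-0.002,0,-0.003]],"turn":[0,0]}';python3 -m pendant '{"xyz":[[-0.002,0,-0.003],[-0.002,0,-0.003]],"turn":[0,0]}'
```

```text
time_s: 30.82
tool_pos: [0.5575, 0.0861, 0.0854]
tool_rot: [170.8, 88.3, -1.3]
force: [-0.0, -0.8, 8.1]
grip_width: 0.0057
time_s: 31.08
tool_pos: [0.5572, 0.0861, 0.0835]
tool_rot: [170.9, 87.8, -1.2]
force: [-0.4, -1.2, 8.3]
grip_width: 0.0055
```

Release, back up, look.

```bash
python3 -m pendant '{"xyz":[[-0.001,0,0.0005],[0,0,0]],"turn":[0,0]}'; python3 -m pendant '{"xyz":[[0,0,0],[0,0,0],[0,0,0]],"turn":[0,0,0]}' 0.3;  python3 -m pendant '{"xyz":[[0,0,0.005],[0,0,0.012],[0,0,0.02],[0,0,0.06],[0,0,0.06],[0,0,0],[0,0,0]],"turn":[0,0,0,0,0,0,0]}';python3 -c "
from h import *
st([.5555,.086,.11],98.2)
a=read_camera('side')[:,:,::-1]
cv2.imwrite('pics/p14.png',cv2.resize(a[205:285,265:345],None,fx=7,fy=7,interpolation=2))
R=np.array([[np.cos(RA),-np.sin(RA)],[np.sin(RA),np.cos(RA)]])
f=lambda sx,sy,z:(((proj('side',np.append(RK+R@np.array([sx,sy]),z))[0]-[265,205])*7)).round(0)
for n,y,t,z in(('thin',-.0568,.003,.102),('thick',-.0008,.005,.0922)): print(n,f(.025,y+t,z),f(-.025,y+t,z),f(.025,y+t,.062),f(-.025,y+t,.062))
"
```

```text
time_s: 31.32
tool_pos: [0.5568, 0.086, 0.0837]
tool_rot: [171.5, 87.7, -0.6]
force: [0.3, 0.1, 0.8]
grip_width: 0.0056
time_s: 31.7
tool_pos: [0.5558, 0.0865, 0.0833]
tool_rot: [172.1, 87.9, 0.0]
force: [-1.5, 0.1, 0.1]
grip_width: 0.0239
time_s: 32.58
tool_pos: [0.5548, 0.087, 0.2491]
tool_rot: [172.6, 87.7, 0.6]
force: [-0.0, 0.2, -0.7]
grip_width: 0.0261
t 32.58 tcp [0.5548 0.087  0.2491] jaw dir -82.06 xaxis [ 0.04   0.    -0.999] F [-0.   0.2 -0.7] grip 0.0261 q7 -96.8
  to go [ 0.0007 -0.001  -0.1391]
  turn 0.26 0.005
thin [205. 218.] [381. 229.] [212. 310.] [383. 321.]
thick [181. 398.] [361. 410.] [186. 466.] [363. 478.]
```

View pics/p14.png

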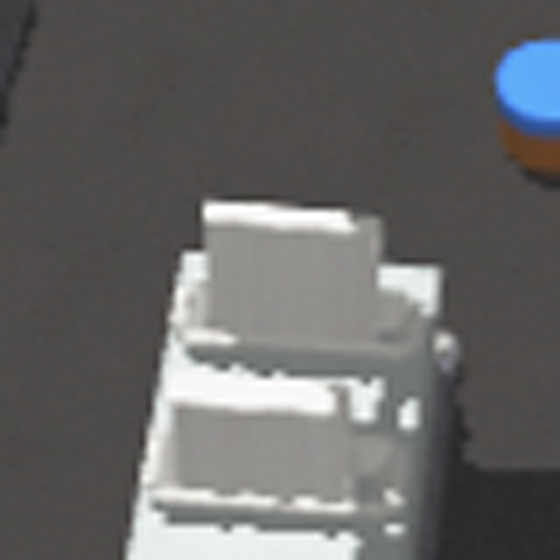

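```bash
python3 -m pendant '{"xyz":[[0.001,0,-0.01],[0.001,0,-0.02],[0,0,-0.022],[0,0,-0.022],[0,0,-0.02],[0,0,-0.016],[0,0,-0.01],[0,0,-0.006],[0,0,-0.003],[0,0,0]],"turn":[0.005,0,0,0,0,0,0,0,0,0]}' 0 20;python3 -c "
from h import *
st([.5555,.0862,.11],98.2)"
```

```text
time_s: 33.88
tool_pos: [0.5511, 0.0863, 0.1043]
tool_rot: [172.9, 88.6, 1.2]
force: [-1.1, -0.7, 0.1]
grip_width: 0.0004
t 33.88 tcp [0.5511 0.0863 0.1043] jaw dir -81.63 xaxis [ 0.024  0.001 -1.   ] F [-1.1 -0.7  0.1] grip 0.0004 q7 -99.4
  to go [ 0.0044 -0.0001  0.0057]
  turn -0.17 -0.003
```

```bash
python3 -m pendant '{"xyz":[[0.004,0,0.001],[0,0,0],[0,0,-0.002],[0,0,-0.002]],"turn":[0,0,0,0]}';python3 -m pendant '{"xyz":[[-0.001,0,-0.003],[-0.001,0,-0.003]],"turn":[0,0]}'
```

```text
time_s: 34.38
tool_pos: [0.5571, 0.0865, 0.1033]
tool_rot: [172.9, 88.4, 1.3]
force: [0.3, 0.0, 6.4]
grip_width: 0.0003
time_s: 34.62
tool_pos: [0.5583, 0.0867, 0.1007]
tool_rot: [172.6, 88.0, 1.0]
force: [-0.7, -0.5, 9.2]
grip_width: 0.0002
```

```bash
python3 -m pendant '{"xyz":[[-0.003,0,0.002],[-0.001,0,0],[0,0,-0.003]],"turn":[0,0,0]}';python3 -m pendant '{"xyz":[[-0.002,0,-0.003],[-0.002,0,-0.003]],"turn":[0,0]}';python3 -m pendant '{"xyz":[[-0.002,0,-0.003],[-0.002,0,-0.003]],"turn":[0,0]}'
```

```text
time_s: 35.0
tool_pos: [0.5541, 0.0867, 0.1]
tool_rot: [172.5, 87.9, 0.8]
force: [-2.0, 0.2, 8.7]
grip_width: 0.0003
time_s: 35.25
tool_pos: [0.5529, 0.0867, 0.0968]
tool_rot: [171.9, 87.6, 0.2]
force: [-1.3, -1.3, 10.2]
grip_width: 0.0003
time_s: 35.5
tool_pos: [0.5526, 0.0866, 0.0946]
tool_rot: [171.3, 87.1, -0.4]
force: [-0.9, -0.3, 10.5]
grip_width: 0.0008
```

```bash
python3 -m pendant '{"xyz":[[0,0,-0.003],[0,0,-0.003]],"turn":[0,0]}';python3 -m pendant '{"xyz":[[0,0,-0.003],[0,0,-0.003]],"turn":[0,0]}'
```

```text
time_s: 35.75
tool_pos: [0.5555, 0.087, 0.0934]
tool_rot: [170.7, 86.8, -1.0]
force: [-7.9, -1.0, 22.8]
grip_width: 0.0006
time_s: 36.0
tool_pos: [0.5555, 0.087, 0.0934]
tool_rot: [167.8, 86.8, -4.0]
force: [-10.4, -2.2, 22.9]
grip_width: 0.0003
```

```bash
python3 -m pendant '{"xyz":[[-0.001,0,-0.003],[-0.001,0,-0.003]],"turn":[0,0]}'
```

```text
time_s: 36.25
tool_pos: [0.5554, 0.087, 0.0935]
tool_rot: [165.9, 86.5, -5.8]
force: [-5.5, -1.8, 18.0]
grip_width: 0.0005
```

```bash
python3 -m pendant '{"xyz":[[0,0,0.002],[0,0,0.01],[0,0,0.06],[0,0,0.06],[0,0,0],[0,0,0]],"turn":[0,0,0,0,0,0]}';python3 -c "
from h import *
st([.545,.1424,.11],98.2)
a=read_camera('side')[:,:,::-1]
cv2.imwrite('pics/p15.png',cv2.resize(a[225:285,275:340],None,fx=10,fy=10,interpolation=2))
R=np.array([[np.cos(RA),-np.sin(RA)],[np.sin(RA),np.cos(RA)]])
f=lambda sx,sy,z:(((proj('side',np.append(RK+R@np.array([sx,sy]),z))[0]-[275,225])*10)).round(0)
for n,y,t,z in(('thin',-.0568,.003,.0934),('thick',-.0008,.005,.0922)): print(n,f(.025,y+t,z),f(-.025,y+t,z),f(.025,y-t,z),f(-.025,y-t,z),'at lip',f(.025,y+t,.062),f(-.025,y+t,.062))
a=read_camera('top')[:,:,::-1]
cv2.imwrite('pics/p15t.png',cv2.resize(a[220:280,230:320],None,fx=8,fy=8,interpolation=2))
"
```

```text
time_s: 37.0
tool_pos: [0.5533, 0.0867, 0.2279]
tool_rot: [165.8, 86.7, -5.9]
force: [1.1, -0.0, -1.0]
grip_width: 0.0004
t 37.0 tcp [0.5533 0.0867 0.2279] jaw dir -81.72 xaxis [ 0.057 -0.006 -0.998] F [ 1.1 -0.  -1. ] grip 0.0004 q7 -96.9
  to go [-0.0083  0.0557 -0.1179]
  turn -0.08 -0.001
thin [196. 141.] [445. 156.] [199. 118.] [448. 133.] at lip [203. 243.] [448. 258.]
thick [158. 369.] [416. 385.] [165. 329.] [421. 345.] at lip [166. 466.] [419. 483.]
```

View pics/p15.png

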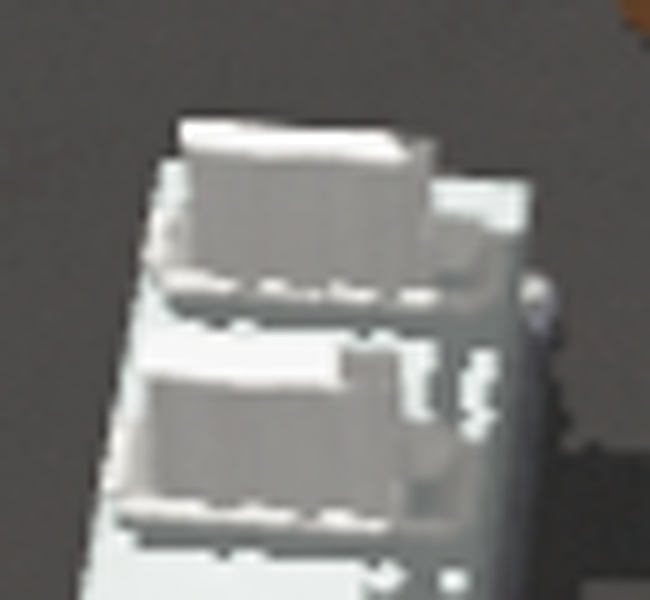

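View pics/p15t.png

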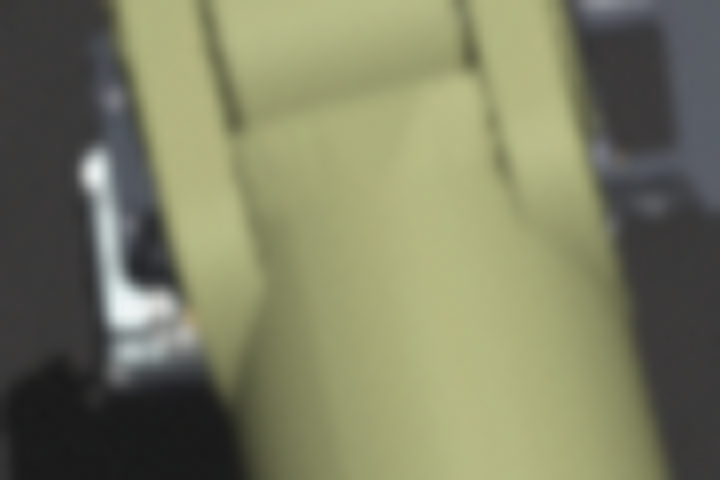

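```bash
python3 -m pendant '{"xyz":[[0,-0.02,0],[-0.01,-0.04,0],[-0.01,-0.05,0],[-0.01,-0.05,0],[-0.01,-0.03,0],[0,-0.01,0],[0,0,0]],"turn":[0,0,0,0,0,0,0]}';python3 -c "
from h import *
st([.545,.1424,.11],98.2)
a=read_camera('side')[:,:,::-1]
cv2.imwrite('pics/p16.png',cv2.resize(a[225:295,275:340],None,fx=9,fy=8.5,interpolation=2))
a=read_camera('top')[:,:,::-1]
cv2.imwrite('pics/p16t.png',cv2.resize(a[220:280,235:315],None,fx=10,fy=10,interpolation=2))
for c in('side','top'):
  for n in('rack','plate_thick','plate_thin','slot_mid_mouth','slot_narrow_mouth'):
    for r in pinpoint(c,n)[:2]:
      q=w(c,r['at']); R=np.array([[np.cos(RA),np.sin(RA)],[-np.sin(RA),np.cos(RA)]]); print(c,n,round(r['score'],2),q.round(4),'rack',(R@(q[:2]-RK)).round(4))
"
```

```text
time_s: 37.98
tool_pos: [0.5064, -0.116, 0.2169]
tool_rot: [171.4, 87.7, -0.1]
force: [-0.2, -0.4, 0.2]
grip_width: 0.0006
t 37.98 tcp [ 0.5064 -0.116   0.2169] jaw dir -81.46 xaxis [ 0.04  -0.    -0.999] F [-0.2 -0.4  0.2] grip 0.0006 q7 -71.5
  to go [ 0.0386  0.2584 -0.1069]
  turn -0.34 -0.006
side rack 0.88 [5.439e-01 1.378e-01 3.000e-04] rack [ 0.0004 -0.0033]
side plate_thick 0.74 [0.5471 0.1366 0.0202] rack [ 0.0034 -0.005 ]
side plate_thick 0.66 [ 0.6801 -0.1412  0.0017] rack [ 0.0953 -0.299 ]
side plate_thin 0.66 [0.5518 0.0863 0.0191] rack [ 0.0009 -0.0554]
side slot_mid_mouth 0.59 [0.5437 0.1382 0.0617] rack [ 0.0003 -0.0029]
side slot_narrow_mouth 0.77 [0.5536 0.0818 0.0618] rack [ 0.002  -0.0601]
top rack 0.96 [0.5419 0.1418 0.0031] rack [-0.001   0.0009]
top plate_thick 0.75 [ 0.5777 -0.337   0.0043] rack [-0.0342 -0.4781]
top plate_thick 0.6 [ 0.6842 -0.1395  0.0035] rack [ 0.0995 -0.2978]
top plate_thin 0.39 [0.5555 0.0867 0.0198] rack [ 0.0046 -0.0556]
top slot_mid_mouth 0.92 [0.5467 0.1441 0.0604] rack [0.0041 0.0026]
top slot_narrow_mouth 0.76 [0.5508 0.0859 0.0663] rack [-0.0002 -0.0556]
```

View pics/p16.png

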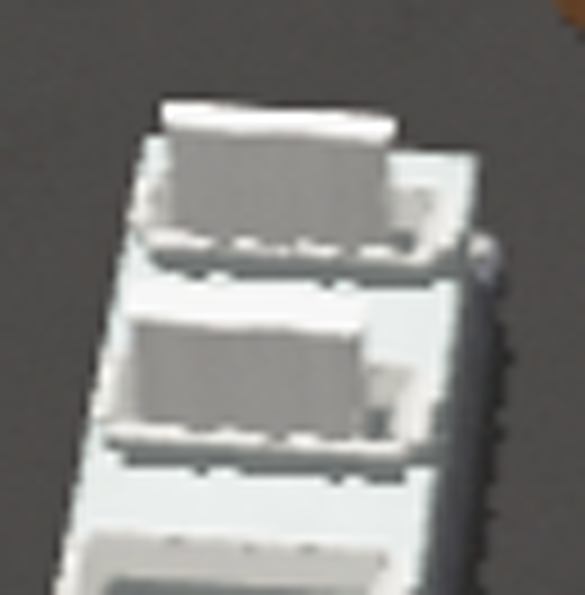

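View pics/p16t.png

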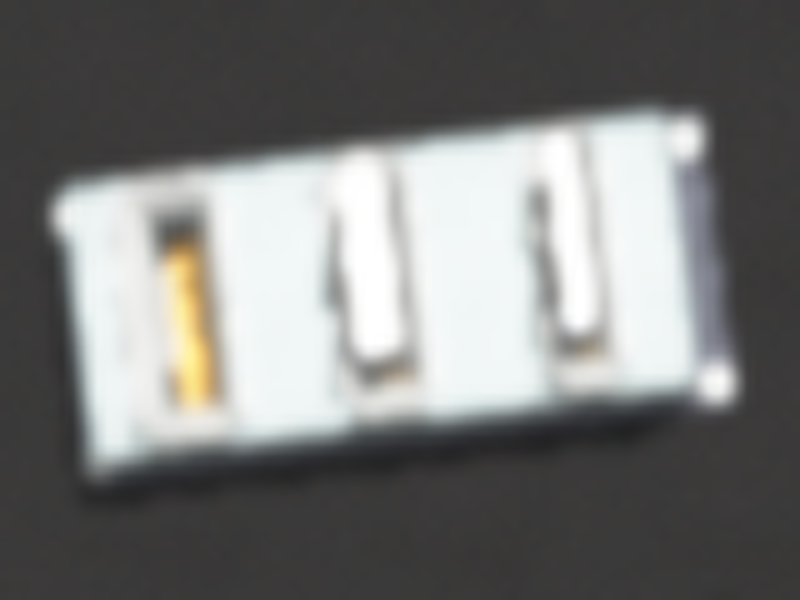

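```bash
python3 -c "
from cell import *
print(sign_off())"
```

```text
the job is handed in; nothing more can be done
None
```

I filed the 10 mm plate in the mid slot and the 6 mm plate in the narrow slot. The widest slot is empty. I handed in at about 38.5 s, with the gripper well clear. Sign-off gave no verdict.

**How it went:** I identified each plate by its grip width, 9.8 mm and 5.6 mm. I lowered each one partway past its roller while gripped, let go, and pressed it the rest of the way with the closed fingertips.

**Depth stop:** Both plates stopped firmly and moved no further over repeated pushes.

| Plate | Push at the stop | Estimated underside height |
|---|---|---|
| 10 mm (mid slot) | about 20 N | about 17 mm |
| 6 mm (narrow slot) | about 23 N | about 18 mm |

I could not read the pins, so the depth is judged by feel only. The two heights are close for stops that were said to differ.

**Contact force:** The sum between plate and rack cannot be read. For the narrow slot it could have come close to 45 N: 23 N of push, about 15 N of spring squeeze and up to 10 N of sideways drag.

**Final pictures:** Both plates stand upright and square.
- **Off-centre:** Both sit about 3 mm towards the slot's +x end, where the pressing dragged them. The limit is 4 mm and the throat allows about 3 mm. I did not nudge them back.
- **Detector disagreement:** The trained networks gave scattered values. The thin plate's x came out at 0.9 mm in one camera and 4.6 mm in the other. The side camera put the thick plate's y at -5 mm, but it also placed the rack 3.3 mm off the same way. The top camera did not find the thick plate in its slot.

**Calibration:** The cameras and the arm's own position differed by about 4–5 mm in x. I corrected for this by comparing plate and rack within the same picture.

I saw no sign of any bystander being moved, but did not measure their positions.

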